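# Turn over a batch of core bits in the flip nest and rack them rim up

### The job

Take the green core bits out of the bin and stand each one, spigot up, in a pocket of the open yellow leaf; when all of them are in, fold the leaf right over onto the fixed half so that they are all turned over in one go, and swing it fully open again. Then move the turned-over green bits to the black foam tray, each seated with its spigot down in a hole of its own and rim up. Finish by folding the empty leaf fully shut, leave the blue bit in the bin and leave everything else on the bench alone.

Things in the scene. Friction and masses are not known exactly. Their poses are not given: they have to be found in the camera images.
- bit0: GREEN core bit: a steel cup 56 mm across, 28 mm tall, wall 4 mm, closed at one end by an 8 mm floor from which a round spigot 26 mm across stands out 26 mm (54 mm overall; 0.15 to 0.3 kg). Origin: centre of the open rim; z runs from the rim through the spigot: z up = spigot up, rim down; z down = turned over. May be absent.
- bit1: GREEN core bit: a steel cup 56 mm across, 28 mm tall, wall 4 mm, closed at one end by an 8 mm floor from which a round spigot 26 mm across stands out 26 mm (54 mm overall; 0.15 to 0.3 kg). Origin: centre of the open rim; z runs from the rim through the spigot: z up = spigot up, rim down; z down = turned over. May be absent.
- bit2: GREEN core bit: a steel cup 56 mm across, 28 mm tall, wall 4 mm, closed at one end by an 8 mm floor from which a round spigot 26 mm across stands out 26 mm (54 mm overall; 0.15 to 0.3 kg). Origin: centre of the open rim; z runs from the rim through the spigot: z up = spigot up, rim down; z down = turned over. May be absent.
- blue_bit: BLUE core bit of the same shape and frame, standing in the bin among the green ones; not part of the job
- bin: fixed grey open bin, 225 x 225 mm outside, 50 mm high, walls and floor 5 mm thick, origin under its centre; the bits stand on its floor, spigot up, at least 65 mm between centres at the start
- tray: fixed black foam tray, 190 x 190 x 40 mm, origin under its centre, with four square through holes 45 mm wide; a turned-over bit sits with its spigot in a hole and the cup's closed end flat on the foam, its rim then 68 mm above the table
- hole0 (a point): centre of hole 0 of the foam tray, at the foam's top face (40 mm above the table)
- hole1 (a point): centre of hole 1 of the foam tray, at the foam's top face (40 mm above the table)
- hole2 (a point): centre of hole 2 of the foam tray, at the foam's top face (40 mm above the table)
- hole3 (a point): centre of hole 3 of the foam tray, at the foam's top face (40 mm above the table)
- nest_hinge (a point): middle of the hinge axis of the turnover nest, 50 mm above the table. Its y axis is the hinge axis; the swinging leaf, when open, lies on its -x side, the fixed half on its +x side. Nothing stands over the axis but two hinge cheeks at the ends (110 to 116 mm from the middle, 62 mm high)
- nest: fixed half and base of the turnover nest, origin on the table under the hinge, axes as the hinge's. Two level rails, tops at z 35 mm, at x 4 to 32 and 68 to 88 mm; between them a groove (floor at 6 mm) for the spigots. Blue far wall at x 88 to 93 mm and end walls at y +-103 to 108 mm, tops at 42 mm; tapered guides at y +-34.5 and +-103.5 mm, 9 mm thick at the rails, 3 mm at their tops at 49 mm
- leaf (a joint): hinge of the yellow-walled leaf (0.45 kg), rad: 0 = open, lying on the robot's side; 3.14 = folded right over, shut on the fixed half. Stiff (0.55 Nm friction), it nearly stays where left. Bits lie loose in it: as it comes upright they tip over onto the fixed half's rails, and the closing leaf pushes them into line
- leaf_bar (a point): middle of the leaf's red handle bar: round, 12 mm thick, parallel to the hinge, 127 mm from it, free over 80 mm of its length between two arms, 40 mm clear of the leaf's edge. It can be pinched from above at any angle of the leaf and turns between the fingers
- pocket1 (a point): centre of the floor of the leaf's middle pocket, 50 mm from the hinge; the other two pockets lie at -69 and +69 mm along its y axis (parallel to the hinge). Each 64 mm (x) by 66 mm (y), walls 15 mm high, 3 to 5 mm thick. With the leaf open the floor is level, 35 mm above the table, x and y as the hinge's, z up
- seat1 (a point): the place on the fixed half that the middle pocket shuts over: 50 mm from the hinge, at the rail tops, 35 mm above the table; the other two lie at -69 and +69 mm along its y axis. A turned-over bit rests there with its closed end on the rails, spigot in the groove, rim 63 mm above the table
- spray_can: bystander: tin can, 60 mm across, 160 mm tall; leave alone
- wrench: bystander: wrench, 170 mm long, lying flat; leave alone
- jar: bystander: amber jar with red lid, 72 mm across, 80 mm tall; leave alone
- spare_bit0: bystander: blue core bit standing on the bench, spigot up; leave alone
- spare_bit1: bystander: blue core bit standing on the bench, spigot up; leave alone
Mind the look-alikes: they are no part of the job. What is shaped like the bit2 but pink or purple is not meant.

How it is judged (in metres and radians):
On the way, in this order (a step that is already met when the one before it is completed fails the run):
1. every green bit stands spigot up in a pocket of the open leaf (value of joint leaf below 0.12 rad and x of bit0 in the frame of pocket1 between -0.012 and 0.012 m and y of bit0 in the frame of pocket1 between -0.085 and 0.085 m and z of bit0 in the frame of pocket1 between -0.004 and 0.007 m and angle between each of bit0, bit1, bit2's own z axis and vertical below 0.15 rad and x of bit1 in the frame of pocket1 between -0.012 and 0.012 m and y of bit1 in the frame of pocket1 between -0.085 and 0.085 m and z of bit1 in the frame of pocket1 between -0.004 and 0.007 m and x of bit2 in the frame of pocket1 between -0.012 and 0.012 m and y of bit2 in the frame of pocket1 between -0.085 and 0.085 m and z of bit2 in the frame of pocket1 between -0.004 and 0.007 m), for 0.2 s.
2. the leaf is folded shut on the fixed half with every green bit turned over inside (value of joint leaf above 2.98 rad and x of bit0 in the frame of seat1 between -0.015 and 0.015 m and y of bit0 in the frame of seat1 between -0.085 and 0.085 m and angle between each of bit0, bit1, bit2's own z axis and vertical above 2.95 rad and x of bit1 in the frame of seat1 between -0.015 and 0.015 m and y of bit1 in the frame of seat1 between -0.085 and 0.085 m and x of bit2 in the frame of seat1 between -0.015 and 0.015 m and y of bit2 in the frame of seat1 between -0.085 and 0.085 m), for 0.2 s.
3. the leaf is fully open again and the green bits are still turned over (value of joint leaf below 0.12 rad and angle between each of bit0, bit1, bit2's own z axis and vertical above 2.95 rad), for 0.2 s.
At the end, for the whole second after the job is handed in: every green bit stands spigot down in a hole of the foam tray (centre within 14 mm of the hole's, upright within 0.16 rad, rim 60 to 75 mm above the table, at rest), the empty leaf is folded shut (over 2.98 rad), and the blue bit is in the bin ((horizontal distance between bit0 and hole0 below 0.014 m or horizontal distance between bit0 and hole1 below 0.014 m or horizontal distance between bit0 and hole2 below 0.014 m or horizontal distance between bit0 and hole3 below 0.014 m) and angle between each of bit0, bit1, bit2's own z axis and vertical above 2.98 rad and height (world z) of bit0 between 0.06 and 0.075 m and linear speed of each of bit0, bit1, bit2 below 0.02 m/s and (horizontal distance between bit1 and hole0 below 0.014 m or horizontal distance between bit1 and hole1 below 0.014 m or horizontal distance between bit1 and hole2 below 0.014 m or horizontal distance between bit1 and hole3 below 0.014 m) and height (world z) of bit1 between 0.06 and 0.075 m and (horizontal distance between bit2 and hole0 below 0.014 m or horizontal distance between bit2 and hole1 below 0.014 m or horizontal distance between bit2 and hole2 below 0.014 m or horizontal distance between bit2 and hole3 below 0.014 m) and height (world z) of bit2 between 0.06 and 0.075 m and value of joint leaf above 2.98 rad and x of blue_bit in the frame of bin between -0.112 and 0.112 m and y of blue_bit in the frame of bin between -0.112 and 0.112 m and height (world z) of blue_bit below 0.04 m); the robot touches nothing.
It fails at once if a bystander on the bench is disturbed (moved more than 40 mm) (distance of any of spray_can, wrench, jar, spare_bit0, spare_bit1 from where it was at the start of the episode above 0.04 m).
Of bit0, bit1, bit2 only 2 to 3 are there at a start; the rules pass over those that are not, and their reading is None.
At some moment in a run one of bit0, bit1, bit2 may be knocked a few centimetres aside while the robot is not near it.
Once in a run the grip may slacken for a moment while it holds something.
It also fails if it takes over 210 s, if anything falls off the work surface, if the arm or the gripper's body presses on something with over 40 N, if the wrist force passes 120 N, or if a joint passes its speed limit or range.

### The arm

A 6-joint arm with a two-finger parallel gripper is mounted at the origin on the work surface. World frame = base frame: x ahead of the robot, y to its left, z up, the work surface at z = 0. Lengths are in m, angles in degrees, forces in N, time in s.
With the tool pointing down it reaches from about 0.3 to 0.75 m from the base axis. Payload 8.5 kg.
Tool frame: the origin (TCP) lies at the centre of the arm's flange, where the gripper is bolted on; the fingertips stand 173 mm ahead of it and the grasp point (between the pads) lies 155 mm ahead of it (env.grip_point_offset is the z of the grasp point in the tool frame, in m); z points along the fingers, y is the direction in which the jaws open and shut (so a half turn about z gives the same grasp; the last joint's range is limited). The gripper opens to 85 mm and grips with 20 to 120 N. Pads are 22 mm wide; open, the fingers measure 114 mm over their backs; the gripper's body (76 mm by 85 mm) begins 54 mm behind the grasp point. The pads swing forward as they close: fully open they stand 13 mm farther back than shut.
Start: joints at [53.497, 21.807, 74.336, -0, 83.858, -12.336], TCP at [0.225, 0.502, 0.405] pointing down, gripper open.
Joint ranges: [-178.18, 178.18], [-50.72, 133.34], [12.68, 142.11], [-81.47, 261.47], [9.98, 163.14], [-165.26, 165.26]. Speed limits (degrees/s): [136.94, 136.94, 180, 180, 180, 180].

### API

Orientations are given as a 3x3 rotation matrix whose columns are the frame's x, y, z axes.
In Python, from rig import env, get_image, nets gives the robot as it stands.
- The arm moves only by the tool send_rows, never from a script. Its arguments are lists of equal length, an entry for each row: "xyz": the shift along the tool's x, y, z in mm, a list of three; "spin": the turn about the tool's z in degrees. A call has 1 to 20 rows; each row is the pose to reach, as a shift and turn from the pose measured when the call began, along the tool's axes at that moment; what a row does not reach only later rows make up. A row lasts 1/8 s, in which the tool goes at most 62.5 mm and 10.7 degrees, less where a joint would pass 70% of its speed; a pose out of reach is approached as far as the arm can. A call with a gripper value outside its range is refused whole. "hand" is the opening, from 0 (shut) to 1 (fully open), set as the call begins (left out, the last holds). The fingers move at their own pace and stop on an object; "force" is the grip in N (left out, the last holds). Time passes only in rows, so rows that repeat a pose let the fingers close. It gives the time, the measured TCP pose, the force and the opening at its end, in the units of the state.
- env.observe(): the state, without advancing time (a new reading comes with each control period).
- get_image(name): name is "scene" or "top"; returns a dict with "pixels" (420x560x3 uint8, red, green, blue), "range_z" (420x560 float32, m along the optical axis (not along the pixel's ray), 0 where there is no reading), "fov_y" (degrees; the focal length in pixels is half the picture's height over the tangent of half this angle, whatever the lens; pixels are square), "cx", "cy" (the principal point, pixels), "cam_to_world" (4x4, takes a point from camera to world coordinates). Camera axes: x right, y down, z forward; pixel columns grow to the right and rows downward; lengths in m; the calibration is good to about 2 mm. A picture is of the moment at which its call begins.
- env.close_job(): hands the job in, once; it reports no verdict.
Trained networks look in a picture, given as the dict that the camera call returned (one of the last four; its "shot" number tells which), for a name from the list of things; names that differ only in an ending like _2 or _b are one class to them, and where a whole thing is asked for, a point or a joint stands for the part that bears it (a point fixed in the world has none). Each returns a list of dicts, best first, with "confidence" (0 to 1); they miss things now and then, are a little off and sometimes report something else, mostly with a low value. They report only what shows in the picture. A call takes as long as a camera call. They do not tell look-alikes from the thing itself.
- nets.silhouettes(picture, name): "pixels" (420x560 bool, what is visible of it) and "box" ([centre column, centre row, width, height] in pixels, round what is visible of it).
The state is a dict: "time_s": time; "q": joint angles; "qvel": joint speeds; "joint_efforts": joint torques, N m; "position": TCP position; "tool_rot": TCP orientation; "ft_force": force on the tool from outside, world axes, zero at the start; "wrist_torque": the same for the moment, N m; "grip_width": finger opening in m.
Only numpy, scipy, OpenCV 4.12 (cv2) and the standard library are available. Lean on these libraries where they do the work, as an engineer would, in place of code of your own. Each camera call takes 0.05 s, during which the arm holds its last target. There are 200 camera calls.

## Working session

There is one attempt and no reset: what is moved stays moved. The work goes in short steps, Python scripts to look and compute and a tool call to move; the robot and the scene stay as the last step left them, time stands still between calls to the robot, and variables do not carry over. Pictures are saved under pics/ and viewed, on a budget of 14 in all, crops included, one or two more only if the job needs it, and the job is handed in when it is done.

Besides the shell and the picture viewer there is one more tool, called by a JSON object that holds its "api" and its "payload", one argument or row to a line. send_rows: Moves the arm, as the interface text tells. Its arguments: {"type":"object","properties":{"xyz":{"type":"array"},"spin":{"type":"array"},"hand":{"type":"number"},"force":{"type":"number"}},"required":["xyz","spin"]}

```bash
ls; mkdir -p pics; cat > h.py <<'E'
import numpy as np, cv2
from rig import env, get_image, nets
def pts(p):
    H,W=p["range_z"].shape; f=H/2/np.tan(np.radians(p["fov_y"]/2))
    v,u=np.mgrid[:H,:W]; z=p["range_z"]
    c=np.stack([(u-p["cx"])*z/f,(v-p["cy"])*z/f,z,np.ones_like(z)],-1)
    w=(c@np.array(p["cam_to_world"]).T)[...,:3]; w[z==0]=np.nan
    return w
def save(p,n,s=None):
    cv2.imwrite(f"pics/{n}.png",cv2.cvtColor(p["pixels"],cv2.COLOR_RGB2BGR) if s is None else s)
def st():
    o=env.observe(); print("t",round(o["time_s"],2),"pos",np.round(o["position"],4),"grip",o["grip_width"],"F",np.round(o["ft_force"],1)); print(np.round(o["tool_rot"],3))
E
python3 - <<'E'
from h import *
st()
for n in("scene","top"):
    p=get_image(n); save(p,n+"0"); print(n,p["fov_y"],np.round(p["cam_to_world"],3).tolist())
    w=pts(p); np.save(n+"_w.npy",w); np.save(n+"_p.npy",p["pixels"])
    for k in ["bit0","blue_bit","bin","tray","leaf_bar","leaf","nest"]:
        for d in nets.silhouettes(p,k)[:5]:
            m=d["pixels"]; print(k,round(d["confidence"],2),np.round(d["box"]),np.round(np.nanmedian(w[m],0),3), np.round(np.median(p["pixels"][m],0)))
E
```

```text
pics
t 0.0 pos [0.2252 0.5017 0.4041] grip 0.08541701624373428 F [0.5 0.5 1. ]
[[-0.912  0.409 -0.001]
 [ 0.409  0.912 -0.001]
 [ 0.    -0.001 -1.   ]]
scene 47.74505799368228 [[0.048, 0.71, -0.702, 1.505], [0.999, -0.04, 0.028, 0.052], [-0.008, -0.703, -0.711, 0.988], [0.0, 0.0, 0.0, 1.0]]
bit0 0.78 [426. 189.  24.  21.] [0.484 0.522 0.028] [104.  61. 132.]
bit0 0.74 [340. 180.  20.  24.] [0.433 0.279 0.033] [ 77. 180.  32.]
bit0 0.73 [374. 203.  21.  22.] [0.543 0.354 0.033] [ 80. 187.  29.]
bit0 0.69 [376. 182.  26.  21.] [0.45  0.376 0.033] [ 72. 182.  29.]
bit0 0.49 [428. 170.  20.  22.] [0.399 0.55  0.028] [197. 114. 139.]
blue_bit 0.8 [337. 196.  16.  23.] [0.512 0.257 0.033] [ 52.  83. 116.]
blue_bit 0.24 [145. 202.  72.  59.] [ 0.495 -0.301  0.039] [49. 50. 49.]
bin 0.77 [354. 192.  81.  72.] [0.472 0.321 0.013] [101. 107. 107.]
bin 0.22 [246. 214.  88.  77.] [ 0.588 -0.009  0.036] [166. 156. 142.]
tray 0.88 [145. 200.  72.  59.] [ 0.495 -0.302  0.039] [49. 50. 49.]
leaf_bar 0.71 [244. 197.  79.  39.] [ 0.512 -0.009  0.039] [210. 178. 142.]
leaf 0.7 [248. 215.  86.  78.] [ 0
[... 814 characters left out ...]
87. 244.  69.  58.] [ 0.476 -0.303  0.039] [53. 53. 54.]
bin 0.59 [207. 244.  75.  74.] [0.472 0.32  0.005] [134. 142. 148.]
tray 0.78 [389. 245.  61.  59.] [ 0.477 -0.301  0.039] [53. 52. 54.]
tray 0.32 [195. 228.  16.  17.] [0.533 0.352 0.033] [102. 240.   0.]
leaf_bar 0.89 [304. 233.  66.  40.] [ 0.518 -0.009  0.037] [238. 235. 223.]
leaf_bar 0.37 [208. 244.  78.  79.] [0.475 0.321 0.005] [132. 142. 145.]
leaf_bar 0.31 [258. 150.  17.  28.] [0.769 0.148 0.157] [234. 235. 233.]
leaf 0.76 [304. 232.  61.  39.] [ 0.518 -0.009  0.037] [238. 235. 223.]
nest 0.85 [304. 222.  70.  74.] [ 0.565 -0.006  0.034] [189. 190. 187.]
nest 0.34 [399. 177.  14.  20.] [ 0.704 -0.35   0.028] [ 49. 107. 158.]
```

```bash
python3 - <<'E'
import cv2
a=cv2.imread("pics/top0.png")[110:340,120:440]; cv2.imwrite("pics/topc.png",cv2.resize(a,None,fx=2.5,fy=2.5,interpolation=2))
a=cv2.imread("pics/scene0.png")[110:310,90:460]; cv2.imwrite("pics/scenec.png",cv2.resize(a,None,fx=2.1,fy=2.1,interpolation=2))
E
```

```text
(no output)
```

View pics/topc.png

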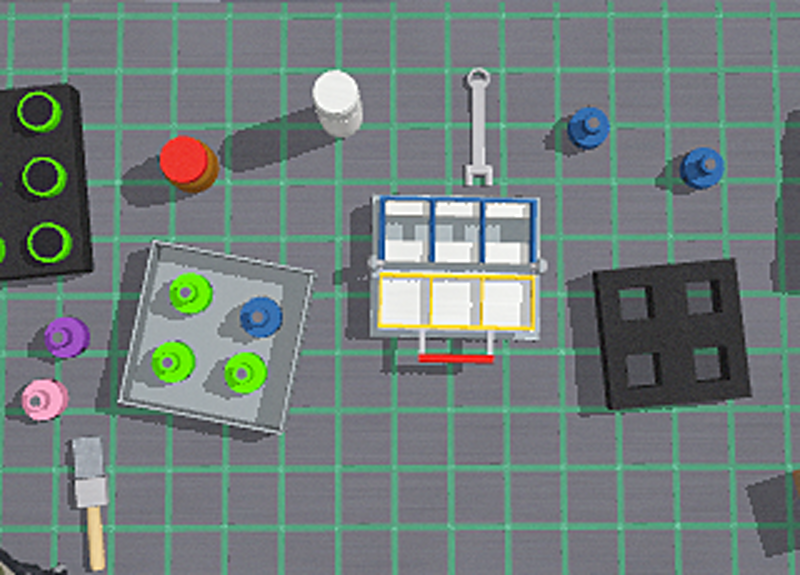

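View pics/scenec.png

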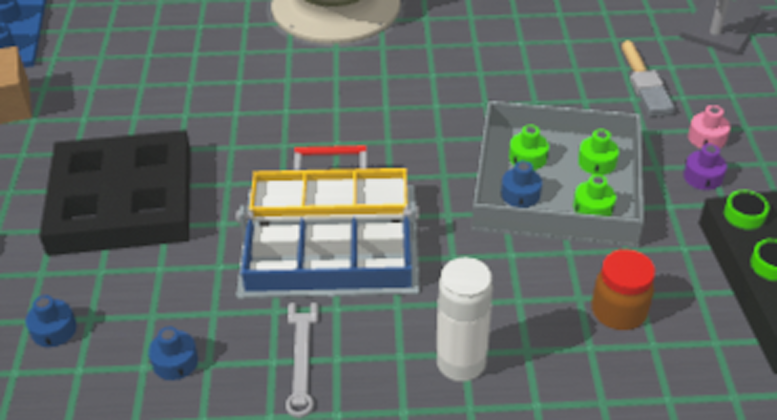

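```bash
cat >> h.py <<'E'
def masks(px):
    h=cv2.cvtColor(px,cv2.COLOR_RGB2HSV); H,S,V=[h[...,i].astype(int) for i in range(3)]
    return dict(green=(H>35)&(H<60)&(S>120)&(V>60),yellow=(H>18)&(H<32)&(S>140)&(V>100),red=((H<5)|(H>174))&(S>150)&(V>80),blue=(H>100)&(H<118)&(S>120),dark=(px.max(-1)<90))
def plan(x,y,z,yaw=None,zoff=0.155):
    """grasp point target world, yaw = world angle (deg) of jaw axis -> shift mm in tool axes, spin deg"""
    o=env.observe(); R=np.array(o["tool_rot"]); g=np.array(o["position"])
    d=R.T@(np.array([x,y,z+zoff])-g)*1000
    cur=np.degrees(np.arctan2(R[1,1],R[0,1])); s=0
    if yaw is not None: s=-((yaw-cur+90)%180-90)
    print("shift",np.round(d,1),"spin",round(s,1),"curyaw",round(cur,1),"q6",round(float(np.array(o["q"])[5]),1))
E
python3 - <<'E'
from h import *
from scipy.optimize import least_squares
print("gpo",env.grip_point_offset)
for n in("top","scene"):
    w=np.load(n+"_w.npy"); px=np.load(n+"_p.npy"); M=masks(px); print(n)
    m=M["green"]&(w[...,1]>.2)&(w[...,1]<.43)&(w[...,2]<.09)
    k,l,s,c=cv2.connectedComponentsWithStats(m.astype(np.uint8))
    for i in range(1,k):
        if s[i,4]<40: continue
        P=w[l==i]; t=P[P[:,2]>.053]; sh=P[(P[:,2]>.029)&(P[:,2]<.038)]
        (cx,cy),r=cv2.minEnclosingCircle(sh[:,:2].astype(np.float32))
        print("bit",s[i,4],"spig",len(t),np.round(t.mean(0),4),"shoulder",np.round([cx,cy,r],4))
    reg=(abs(w[...,1])<.14)&(w[...,0]>.38)&(w[...,0]<.68)
    for c in("yellow","red","blue"):
        P=w[M[c]&reg]; 
        if c=="red": P=P[(abs(P[:,2]-.05)<.03)]
        r=cv2.minAreaRect(P[:,:2].astype(np.float32)); print(c,len(P),np.round(r[0],4),np.round(r[1],4),round(r[2],2),"z",np.round(np.percentile(P[:,2],[10,50,90]),4))
        if c=="red": print("redmean",P.mean(0))
    reg=(w[...,1]<-.17)&(w[...,1]>-.43)&(w[...,0]>.34)&(w[...,0]<.62)
    P=w[reg&(w[...,2]>.034)&(w[...,2]<.046)&M["dark"]]; r=cv2.minAreaRect(P[:,:2].astype(np.float32)); print("tray",np.round(r[0],4),np.round(r[1],4),r[2])
    Q=w[reg&(w[...,2]<.02)&M["dark"]*1>0]
    # holes: rasterise top-face points, find empty components within rect
    g=np.zeros((280,280),np.uint8); ij=((P[:,:2]-[.34,-.45])*1000).astype(int); g[ij[:,0].clip(0,279),ij[:,1].clip(0,279)]=1
    g=cv2.morphologyEx(g,cv2.MORPH_CLOSE,np.ones((7,7),np.uint8))
    k,l,s,c=cv2.connectedComponentsWithStats((1-g).astype(np.uint8))
    for i in range(1,k):
        if 300<s[i,4]<5000: print("hole",s[i,4],np.round([c[i,1]/1000+.34,c[i,0]/1000-.45],4), s[i,2:4])
    bx=w[(w[...,2]>.046)&(w[...,2]<.054)&(w[...,1]>.18)&(w[...,1]<.46)&(w[...,0]>.33)&(w[...,0]<.62)&~M["green"]]
    if len(bx): r=cv2.minAreaRect(bx[:,:2].astype(np.float32)); print("bin",r)
E
```

```text
gpo 0.1547
top
bit 204 spig 31 [0.5334 0.3553 0.058 ] shoulder [0.5341 0.3562 0.0279]
bit 204 spig 32 [0.4404 0.3788 0.0584] shoulder [0.4398 0.379  0.0281]
bit 203 spig 30 [0.4251 0.2805 0.058 ] shoulder [0.4256 0.2791 0.0278]
yellow 265 [ 0.5211 -0.0088] [0.2112 0.0733] 88.47 z [0.0445 0.0493 0.0529]
red 87 [ 0.4441 -0.0072] [0.0942 0.007 ] 89.73 z [0.0504 0.0552 0.0599]
redmean [ 0.44408676 -0.00712852  0.05517055]
blue 295 [ 0.6195 -0.0112] [0.2154 0.0889] 88.7 z [0.0387 0.045  0.0506]
tray [ 0.4764 -0.3051] [0.1897 0.1924] 5.073640823364258
hole 2141 [ 0.4264 -0.2633] [47 50]
hole 2183 [ 0.4347 -0.3542] [49 56]
hole 2258 [ 0.5184 -0.2548] [52 50]
hole 2197 [ 0.5265 -0.3468] [51 53]
bin ((0.47461405396461487, 0.3160703778266907), (0.22506162524223328, 0.2247382402420044), 78.91712188720703)
scene
bit 590 spig 0 [nan nan nan] shoulder [0. 0. 0.]
bit 327 spig 0 [nan nan nan] shoulder [0. 0. 0.]
bit 260 spig 35 [0.4274 0.281  0.058 ] shoulder [0.4251 0.28   0.0289]
bit 594 spig 78 [0.4959 0.3659 0.0586] shoulder [0.4866 0.3659 0.0757]
yellow 667 [ 0.4989 -0.0059] [0.2122 0.1258] 88.3 z [0.0379 0.0459 0.0519]
red 105 [ 0.446  -0.0062] [0.0147 0.0977] 2.72 z [0.052  0.0555 0.0585]
redmean [ 0.44593056 -0.00605048  0.0553661 ]
blue 861 [ 0.6225 -0.0092] [0.2132 0.0894] 88.15 z [0.0124 0.0309 0.0469]
tray [ 0.4741 -0.3047] [0.1985 0.1922] 5.087704658508301
hole 2125 [ 0.4252 -0.2631] [51 50]
hole 2037 [ 0.4338 -0.3538] [49 47]
hole 2094 [ 0.517  -0.2545] [51 48]
hole 2149 [ 0.5249 -0.3445] [54 53]
bin ((0.4752699136734009, 0.3165511190891266), (0.22478684782981873, 0.233064204454422), 78.91805267333984)<stdin>:12: RuntimeWarning: Mean of empty slice.
  ret = um.true_divide(
```

```bash
python3 - <<'E'
from h import *
plan(.534,.3555,.150,-1.6)
E
```

```text
shift [-341.7   -7.    99.7] spin 67.4 curyaw 65.8 q6 -12.3
```

{"api": "send_rows", "payload": {
  "xyz": [
    [-60,-1,20],
    [-120,-2,40],
    [-180,-4,60],
    [-240,-5,80],
    [-300,-6,95],
    [-342,-7,100],
    [-342,-7,100],
    [-342,-7,100],
    [-342,-7,100]
  ],
  "spin": [10,20,30,40,50,60,67.4,67.4,67.4],
  "hand": 0.62
}}

```text
time_s: 1.92
position: [0.5339, 0.3557, 0.3049]
tool_rot: [[0.024, 1.0, 0.0], [1.0, -0.024, 0.0], [0.0, 0.0, -1.0]]
ft_force: [-0.1, 0.5, 0.0]
grip_width: 0.0532
```

```bash
cat >> h.py <<'E'
def greens(name="top",lo=.2,hi=.46,xlo=.3,xhi=.66):
    p=get_image(name); w=pts(p); m=masks(p["pixels"])["green"]&(w[...,1]>lo)&(w[...,1]<hi)&(w[...,0]>xlo)&(w[...,0]<xhi)&(w[...,2]<.2)
    k,l,s,c=cv2.connectedComponentsWithStats(m.astype(np.uint8))
    for i in range(1,k):
        if s[i,4]<30: continue
        P=w[l==i]; zt=np.percentile(P[:,2],97); t=P[P[:,2]>zt-.006]
        print("green",s[i,4],"mean",np.round(P.mean(0),4),"top",np.round(t.mean(0),4),len(t),"circ",np.round(cv2.minEnclosingCircle(P[:,:2].astype(np.float32)),4) if 0 else np.round(cv2.minAreaRect(P[:,:2].astype(np.float32))[0],4))
    return p,w
E
python3 - <<'E'
from h import *
st(); greens(); plan(.534,.3555,.0555,-1.6)
E
```

```text
t 1.93 pos [0.5339 0.3557 0.3049] grip 0.05317143460909814 F [-0.1  0.5  0. ]
[[ 0.024  1.     0.   ]
 [ 1.    -0.024  0.   ]
 [ 0.     0.    -1.   ]]
green 65 mean [0.5386 0.3381 0.0295] top [0.5394 0.3395 0.034 ] 31 circ [0.5392 0.3383]
green 203 mean [0.4258 0.2779 0.0359] top [0.424  0.2793 0.0592] 26 circ [0.4234 0.2787]
shift [-0.3  0.2 94.5] spin 0.2 curyaw -1.4 q6 24.5
```

{"api": "send_rows", "payload": {
  "xyz": [
    [0,0,40],
    [0,0,75],
    [0,0,90],
    [0,0,94.5],
    [0,0,94.5],
    [0,0,94.5]
  ],
  "spin": [0,0,0,0,0,0]
}}

```text
time_s: 2.72
position: [0.534, 0.3559, 0.2117]
tool_rot: [[0.024, 1.0, 0.002], [1.0, -0.024, 0.001], [0.001, 0.002, -1.0]]
ft_force: [-0.7, -0.1, -0.2]
grip_width: 0.0528
```

{"api": "send_rows", "payload": {
  "xyz": [
    [0,0,0],
    [0,0,0],
    [0,0,0],
    [0,0,0],
    [0,0,0],
    [0,0,0]
  ],
  "spin": [0,0,0,0,0,0],
  "hand": 0,
  "force": 60
}}

```text
time_s: 3.48
position: [0.5341, 0.356, 0.2128]
tool_rot: [[0.024, 1.0, 0.004], [1.0, -0.024, 0.002], [0.002, 0.004, -1.0]]
ft_force: [-0.9, -1.4, 5.4]
grip_width: 0.024
```

{"api": "send_rows", "payload": {
  "xyz": [
    [0,0,-30],
    [0,0,-75],
    [0,0,-120],
    [0,0,-120],
    [0,0,-120]
  ],
  "spin": [0,0,0,0,0]
}}

```text
time_s: 4.1
position: [0.5335, 0.3557, 0.3316]
tool_rot: [[0.024, 1.0, 0.002], [1.0, -0.024, 0.001], [0.001, 0.002, -1.0]]
ft_force: [0.5, -0.8, -2.1]
grip_width: 0.0239
```

```bash
python3 - <<'E'
from h import *
plan(.5234,.0603,.175,-1.6)
E
```

```text
shift [-295.5   -2.9    1.4] spin 0.2 curyaw -1.4 q6 24.5
```

{"api": "send_rows", "payload": {
  "xyz": [
    [-50,0,0],
    [-100,-1,0],
    [-150,-1,0],
    [-200,-2,0],
    [-250,-3,0],
    [-285,-3,1],
    [-295.5,-3,1],
    [-295.5,-3,1],
    [-295.5,-3,1]
  ],
  "spin": [0,0,0,0,0,0,0,0,0]
}}

```text
time_s: 5.22
position: [0.5233, 0.0613, 0.3299]
tool_rot: [[0.023, 1.0, 0.001], [1.0, -0.023, 0.001], [0.001, 0.001, -1.0]]
ft_force: [-0.4, -0.2, -2.5]
grip_width: 0.0239
```

```bash
python3 - <<'E'
from h import *
p,w=greens("scene",-.1,.46); save(p,"s1")
a=cv2.imread("pics/s1.png")[60:300,170:450]; cv2.imwrite("pics/s1c.png",cv2.resize(a,None,fx=2.5,fy=2.5))
M=masks(p["pixels"])["green"]&(w[...,1]<.15)&(w[...,2]<.3); print(np.percentile(w[M][:,2],[2,50,98]),np.percentile(w[M][:,1],[2,50,98]))
plan(.5234,.0603,.090,-1.6)
E
```

```text
green 286 mean [0.5362 0.0639 0.1428] top [0.5355 0.0611 0.1706] 13 circ [0.4501 0.066 ]
green 251 mean [0.4349 0.2806 0.0345] top [0.429  0.2821 0.0588] 27 circ [0.4299 0.2806]
green 297 mean [0.4501 0.378  0.0316] top [0.4442 0.3781 0.0583] 31 circ [0.431  0.3911]
[-0.27934158 -0.2216158   0.1486812 ] [-1.0694265  -0.57392004  0.06193071]
shift [-1.2  0.1 85. ] spin 0.3 curyaw -1.3 q6 -4.9
```

View pics/s1c.png

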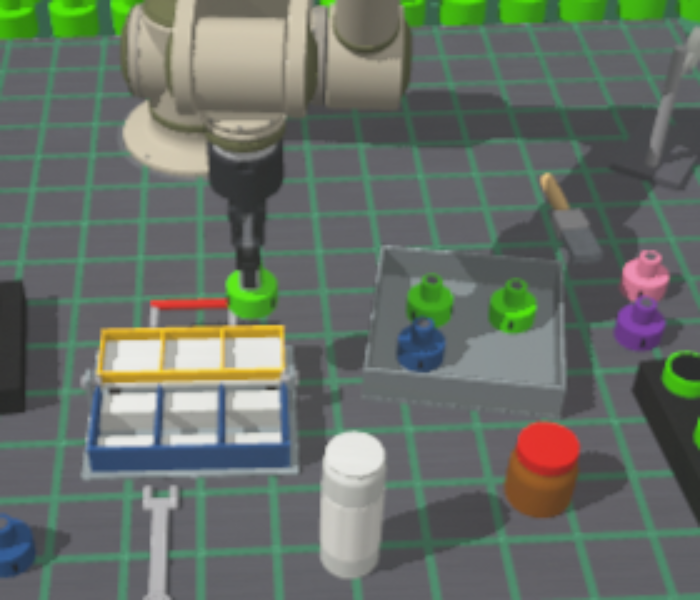

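{"api": "send_rows", "payload": {
  "xyz": [
    [-1,0,35],
    [-1,0,60],
    [-1,0,75],
    [-1,0,82],
    [-1,0,85],
    [-1,0,86],
    [-1,0,86]
  ],
  "spin": [0,0,0,0,0,0,0]
}}

```text
time_s: 6.15
position: [0.5234, 0.0605, 0.2445]
tool_rot: [[0.023, 1.0, 0.002], [1.0, -0.023, 0.001], [0.001, 0.002, -1.0]]
ft_force: [-0.6, 0.9, -1.7]
grip_width: 0.0238
```

{"api": "send_rows", "payload": {
  "xyz": [
    [0,0,1],
    [0,0,1],
    [0,0,1],
    [0,0,0],
    [0,0,-30],
    [0,0,-65],
    [0,0,-85],
    [0,0,-85]
  ],
  "spin": [0,0,0,0,0,0,0,0],
  "hand": 0.62
}}

```text
time_s: 7.15
position: [0.5233, 0.0605, 0.3306]
tool_rot: [[0.023, 1.0, 0.005], [1.0, -0.023, 0.001], [0.001, 0.005, -1.0]]
ft_force: [-0.1, 0.4, -1.1]
grip_width: 0.0532
```

```bash
python3 - <<'E'
from h import *
greens("scene",-.1,.46); plan(.4255,.280,.175,-1.6)
E
```

```text
green 252 mean [0.4346 0.2805 0.0344] top [0.4284 0.2807 0.0587] 28 circ [0.4292 0.2813]
green 297 mean [0.45   0.3782 0.0316] top [0.4435 0.3789 0.0578] 31 circ [0.423  0.3898]
green 308 mean [0.5337 0.0628 0.0656] top [0.5278 0.0618 0.0896] 40 circ [0.4902 0.0743]
shift [ 217.3 -102.6   -0.7] spin 0.3 curyaw -1.3 q6 -5.0
```

{"api": "send_rows", "payload": {
  "xyz": [
    [50,-23,0],
    [100,-46,0],
    [150,-70,0],
    [195,-92,0],
    [217,-103,0],
    [217,-103,0],
    [217,-103,0],
    [217,-103,40],
    [217,-103,80],
    [217,-103,108],
    [217,-103,115],
    [217,-103,116],
    [217,-103,116]
  ],
  "spin": [0,0,0,0,0,0,0,0,0,0,0,0,0]
}}

```text
time_s: 8.82
position: [0.4257, 0.2797, 0.2143]
tool_rot: [[0.023, 1.0, 0.004], [1.0, -0.023, 0.001], [0.002, 0.004, -1.0]]
ft_force: [-0.5, 0.6, 1.3]
grip_width: 0.0529
```

{"api": "send_rows", "payload": {
  "xyz": [
    [0,0,0],
    [0,0,0],
    [0,0,0],
    [0,0,0],
    [0,0,0],
    [0,0,0]
  ],
  "spin": [0,0,0,0,0,0],
  "hand": 0
}}

```text
time_s: 9.57
position: [0.4256, 0.2797, 0.2153]
tool_rot: [[0.023, 1.0, 0.005], [1.0, -0.023, 0.002], [0.002, 0.005, -1.0]]
ft_force: [-2.5, -0.3, 7.6]
grip_width: 0.0237
```

{"api": "send_rows", "payload": {
  "xyz": [
    [0,0,-30],
    [0,0,-75],
    [0,0,-116],
    [0,0,-116],
    [0,0,-116]
  ],
  "spin": [0,0,0,0,0]
}}

```text
time_s: 10.2
position: [0.4246, 0.2794, 0.3303]
tool_rot: [[0.023, 1.0, 0.004], [1.0, -0.023, 0.001], [0.001, 0.004, -1.0]]
ft_force: [0.2, 0.4, -4.0]
grip_width: 0.0239
```

```bash
python3 - <<'E'
from h import *
plan(.5215,-.0087,.175,-1.6)
E
```

```text
shift [-285.8  103.4    0.4] spin 0.3 curyaw -1.3 q6 21.3
```

{"api": "send_rows", "payload": {
  "xyz": [
    [-50,18,0],
    [-100,36,0],
    [-150,54,0],
    [-200,72,0],
    [-250,90,0],
    [-275,100,0],
    [-286,103,0],
    [-286,103,0],
    [-286,103,0],
    [-286,103,0],
    [-286,103,35],
    [-286,103,60],
    [-286,103,75],
    [-286,103,81],
    [-286,103,84],
    [-286,103,84]
  ],
  "spin": [0,0,0,0,0,0,0,0,0,0,0,0,0,0,0,0]
}}

```text
time_s: 12.2
position: [0.5215, -0.0086, 0.2468]
tool_rot: [[0.023, 1.0, 0.004], [1.0, -0.023, 0.001], [0.001, 0.004, -1.0]]
ft_force: [-0.9, 0.0, -2.7]
grip_width: 0.0236
```

```bash
python3 - <<'E'
from h import *
plan(.5215,-.0087,.0915,-1.6)
greens("scene",-.2,.46)
E
```

```text
shift [-0.1  0.   0.3] spin 0.3 curyaw -1.3 q6 -12.8
green 301 mean [0.4498 0.3783 0.0319] top [0.4426 0.3786 0.0582] 33 circ [0.4283 0.3926]
green 298 mean [0.5343 0.0636 0.0656] top [0.528  0.0615 0.0889] 38 circ [0.5197 0.064 ]
green 225 mean [ 0.5342 -0.0053  0.0611] top [0.5259 0.0012 0.0866] 9 circ [ 0.4877 -0.0077]
```

{"api": "send_rows", "payload": {
  "xyz": [
    [0,0,1],
    [0,0,1],
    [0,0,1],
    [0,0,0],
    [0,0,-30],
    [0,0,-65],
    [0,0,-85],
    [0,0,-85]
  ],
  "spin": [0,0,0,0,0,0,0,0],
  "hand": 0.62
}}

```text
time_s: 13.25
position: [0.5211, -0.0087, 0.333]
tool_rot: [[0.023, 1.0, 0.008], [1.0, -0.023, 0.0], [0.0, 0.008, -1.0]]
ft_force: [0.4, -0.0, -0.4]
grip_width: 0.0529
```

```bash
python3 - <<'E'
from h import *
greens("scene",-.1,.46); plan(.440,.379,.175,-1.6)
E
```

```text
green 297 mean [0.4505 0.3777 0.0317] top [0.4442 0.3785 0.0575] 35 circ [0.4313 0.3926]
green 307 mean [0.5337 0.0628 0.0656] top [0.5273 0.0616 0.0892] 44 circ [0.4824 0.0639]
green 299 mean [ 0.5332 -0.0061  0.0661] top [ 0.5271 -0.0084  0.0895] 40 circ [ 0.4912 -0.0075]
shift [385.8 -89.7   1.7] spin 0.3 curyaw -1.3 q6 -12.7
```

{"api": "send_rows", "payload": {
  "xyz": [
    [55,-13,0],
    [110,-26,0],
    [165,-39,0],
    [220,-52,0],
    [275,-65,0],
    [330,-78,1],
    [370,-87,2],
    [386,-90,2],
    [386,-90,2],
    [386,-90,2],
    [386,-90,40],
    [386,-90,80],
    [386,-90,108],
    [386,-90,116],
    [386,-90,117],
    [386,-90,117]
  ],
  "spin": [0,0,0,0,0,0,0,0,0,0,0,0,0,0,0,0]
}}

```text
time_s: 15.3
position: [0.4407, 0.3792, 0.2159]
tool_rot: [[0.023, 1.0, 0.007], [1.0, -0.023, 0.002], [0.002, 0.007, -1.0]]
ft_force: [-0.4, -0.5, 0.1]
grip_width: 0.0526
```

```bash
python3 - <<'E'
from h import *
plan(.440,.379,.0600,-1.6)
E
```

```text
shift [-0.2 -0.7  0.9] spin 0.3 curyaw -1.3 q6 30.4
```

{"api": "send_rows", "payload": {
  "xyz": [
    [0,0,0],
    [0,0,0],
    [0,0,0],
    [0,0,0],
    [0,0,0],
    [0,0,0]
  ],
  "spin": [0,0,0,0,0,0],
  "hand": 0
}}

```text
time_s: 16.05
position: [0.4407, 0.3793, 0.2171]
tool_rot: [[0.023, 1.0, 0.008], [1.0, -0.023, 0.003], [0.003, 0.008, -1.0]]
ft_force: [-2.1, -0.8, 7.7]
grip_width: 0.0235
```

{"api": "send_rows", "payload": {
  "xyz": [
    [0,0,-30],
    [0,0,-75],
    [0,0,-116],
    [0,0,-116],
    [0,0,-116]
  ],
  "spin": [0,0,0,0,0]
}}

```text
time_s: 16.68
position: [0.4394, 0.3788, 0.332]
tool_rot: [[0.023, 1.0, 0.007], [1.0, -0.023, 0.002], [0.002, 0.007, -1.0]]
ft_force: [0.2, 0.1, -3.0]
grip_width: 0.0233
```

```bash
python3 - <<'E'
from h import *
plan(.5196,-.0777,.175,-1.6)
E
```

```text
shift [-454.6   90.6    1.8] spin 0.3 curyaw -1.3 q6 30.4
```

{"api": "send_rows", "payload": {
  "xyz": [
    [-55,11,0],
    [-110,22,0],
    [-165,33,0],
    [-220,44,0],
    [-275,55,0],
    [-330,66,1],
    [-385,77,1],
    [-430,86,2],
    [-454,90,2],
    [-454,91,2],
    [-454,91,2],
    [-454,91,35],
    [-454,91,60],
    [-454,91,75],
    [-454,91,80],
    [-454,91,82.5],
    [-454,91,82.5]
  ],
  "spin": [0,0,0,0,0,0,0,0,0,0,0,0,0,0,0,0,0]
}}

```text
time_s: 18.8
position: [0.5203, -0.0766, 0.2495]
tool_rot: [[0.022, 1.0, 0.006], [1.0, -0.022, 0.002], [0.002, 0.006, -1.0]]
ft_force: [-2.3, 0.8, -3.3]
grip_width: 0.0233
```

```bash
python3 - <<'E'
from h import *
plan(.5196,-.0777,.093,-1.6)
greens("scene",-.2,.46)
E
```

```text
shift [-1.1 -0.7  1.5] spin 0.3 curyaw -1.3 q6 -20.2
green 304 mean [0.5334 0.0635 0.0652] top [0.5275 0.061  0.089 ] 41 circ [0.4837 0.0654]
green 241 mean [ 0.5329 -0.072   0.0629] top [ 0.5255 -0.069   0.0904] 12 circ [ 0.518  -0.0762]
green 298 mean [ 0.5328 -0.006   0.0657] top [ 0.5267 -0.008   0.0891] 37 circ [ 0.4907 -0.0075]
```

{"api": "send_rows", "payload": {
  "xyz": [
    [-1,-0.5,1],
    [-1,-0.5,1.5],
    [-1,-0.5,1.5]
  ],
  "spin": [0,0,0]
}}

```text
time_s: 19.23
position: [0.52, -0.0778, 0.2482]
tool_rot: [[0.023, 1.0, 0.007], [1.0, -0.023, 0.002], [0.002, 0.007, -1.0]]
ft_force: [-0.4, 0.4, -1.3]
grip_width: 0.0237
```

{"api": "send_rows", "payload": {
  "xyz": [
    [0,0,1],
    [0,0,1],
    [0,0,1],
    [0,0,0],
    [0,0,-30],
    [0,0,-65],
    [0,0,-85],
    [0,0,-85]
  ],
  "spin": [0,0,0,0,0,0,0,0],
  "hand": 0.62
}}

```text
time_s: 20.23
position: [0.5194, -0.0779, 0.3344]
tool_rot: [[0.023, 1.0, 0.009], [1.0, -0.023, 0.0], [0.001, 0.009, -1.0]]
ft_force: [-0.5, 0.7, -0.6]
grip_width: 0.053
```

```bash
python3 - <<'E'
from h import *
p,w=greens("scene",-.2,.46); save(p,"s2")
a=cv2.imread("pics/s2.png")[120:300,130:420]; cv2.imwrite("pics/s2c.png",cv2.resize(a,None,fx=2.7,fy=2.7))
plan(.445,-.0066,.175,-1.6)
E
```

```text
green 306 mean [0.5338 0.0631 0.0656] top [0.526  0.0621 0.089 ] 39 circ [0.5185 0.0626]
green 309 mean [ 0.5306 -0.0746  0.0656] top [ 0.5245 -0.0761  0.0891] 43 circ [ 0.4899 -0.0668]
green 302 mean [ 0.533  -0.0063  0.0657] top [ 0.5263 -0.0078  0.0897] 35 circ [ 0.4927 -0.0099]
shift [ 69.6 -75.9   2.7] spin 0.3 curyaw -1.3 q6 -20.3
```

View pics/s2c.png

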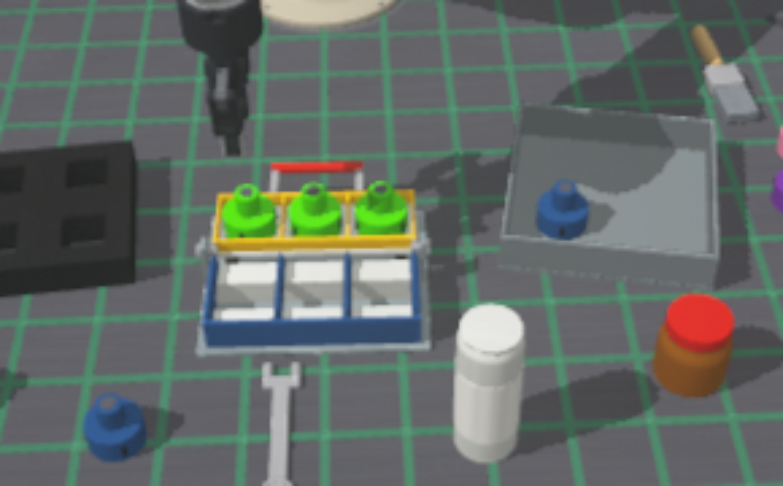

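{"api": "send_rows", "payload": {
  "xyz": [
    [35,-40,1],
    [70,-76,3],
    [70,-76,3],
    [70,-76,3]
  ],
  "spin": [0,0,0,0.3],
  "hand": 0.4
}}

```text
time_s: 20.78
position: [0.4453, -0.0064, 0.3292]
tool_rot: [[0.028, 1.0, 0.007], [1.0, -0.028, 0.001], [0.001, 0.007, -1.0]]
ft_force: [0.1, 0.3, -1.0]
grip_width: 0.0345
```

```bash
python3 - <<'E'
from h import *
plan(.445,-.0066,.05,-1.6); st()
E
```

```text
shift [ -0.4  -1.1 124.2] spin -0.0 curyaw -1.6 q6 -14.6
t 20.77 pos [ 0.4453 -0.0064  0.3292] grip 0.03453131976180715 F [ 0.1  0.3 -1. ]
[[ 0.028  1.     0.007]
 [ 1.    -0.028  0.001]
 [ 0.001  0.007 -1.   ]]
```

{"api": "send_rows", "payload": {
  "xyz": [
    [0,-2,40],
    [0,-2,80],
    [0,-2,110],
    [0,-2,122],
    [0,-2,124],
    [0,-2,124]
  ],
  "spin": [0,0,0,0,0,0]
}}

```text
time_s: 21.52
position: [0.4445, -0.0064, 0.2058]
tool_rot: [[0.028, 1.0, 0.008], [1.0, -0.028, 0.001], [0.001, 0.008, -1.0]]
ft_force: [-0.6, -1.4, -0.3]
grip_width: 0.0343
```

{"api": "send_rows", "payload": {
  "xyz": [
    [0,0,0],
    [0,0,0],
    [0,0,0],
    [0,0,0],
    [0,0,0]
  ],
  "spin": [0,0,0,0,0],
  "hand": 0,
  "force": 70
}}

```text
time_s: 22.15
position: [0.4422, -0.0061, 0.2063]
tool_rot: [[0.027, 1.0, 0.001], [1.0, -0.027, 0.001], [0.001, 0.001, -1.0]]
ft_force: [-16.3, -3.5, 13.0]
grip_width: 0.0096
```

```bash
cat >> h.py <<'E'
def arc(a0,a1,n,hx=.5715,hy=-.010,r=.127,yaw=-1.6):
    """shifts from the present pose to follow the bar from angle a0 to a1 (deg)"""
    o=env.observe(); R=np.array(o["tool_rot"]); c=np.radians(yaw); ex=np.array([np.cos(c),np.sin(c),0]); ez=np.array([0,0,1])
    f=lambda a:-r*np.cos(np.radians(a))*ex+r*np.sin(np.radians(a))*ez
    print([np.round(R.T@(f(a)-f(a0))*1000).astype(int).tolist() for a in np.linspace(a0,a1,n+1)[1:]])
E
python3 - <<'E'
from h import *
st(); arc(0,95,18)
E
```

```text
t 22.15 pos [ 0.4422 -0.0061  0.2063] grip 0.00959722741348088 F [-16.3  -3.5  13. ]
[[ 0.027  1.     0.001]
 [ 1.    -0.027  0.001]
 [ 0.001  0.001 -1.   ]]
[[0, 1, -12], [0, 2, -23], [0, 5, -35], [0, 9, -46], [0, 13, -56], [0, 19, -67], [0, 26, -76], [0, 33, -85], [0, 41, -94], [0, 50, -101], [0, 60, -108], [0, 70, -113], [0, 81, -118], [0, 92, -122], [0, 103, -125], [0, 115, -126], [0, 126, -127], [0, 138, -126]]
```

{"api": "send_rows", "payload": {
  "xyz": [
    [0,1,-12],
    [0,2,-23],
    [0,5,-35],
    [0,9,-46],
    [0,13,-56],
    [0,19,-67],
    [0,26,-76],
    [0,33,-85],
    [0,41,-94],
    [0,50,-101],
    [0,60,-108],
    [0,70,-113],
    [0,70,-113]
  ],
  "spin": [0,0,0,0,0,0,0,0,0,0,0,0,0]
}}

```text
time_s: 23.78
position: [0.5107, -0.0076, 0.323]
tool_rot: [[0.026, 1.0, -0.001], [1.0, -0.026, 0.001], [0.001, -0.001, -1.0]]
ft_force: [-21.9, 0.8, 31.8]
grip_width: 0.0092
```

```bash
python3 - <<'E'
from h import *
st()
o=env.observe(); x,y,z=o["position"]
print("angle est",np.degrees(np.arctan2(z-.2063,.5692-x)),np.hypot(z-.2063,.5692-x)); arc(np.degrees(np.arctan2(z-.2063,.5692-x)),180,20)
E
```

```text
t 23.77 pos [ 0.5107 -0.0076  0.323 ] grip 0.009240426440171035 F [-21.9   0.8  31.8]
[[ 0.026  1.    -0.001]
 [ 1.    -0.026  0.001]
 [ 0.001 -0.001 -1.   ]]
angle est 63.36614221498367 0.1305955759518725
[[0, 12, -5], [0, 24, -9], [0, 37, -12], [0, 50, -13], [0, 63, -13], [0, 75, -12], [0, 88, -10], [0, 100, -6], [0, 112, -1], [0, 124, 5], [0, 134, 13], [0, 144, 21], [0, 153, 30], [0, 161, 40], [0, 168, 51], [0, 174, 63], [0, 178, 75], [0, 181, 88], [0, 183, 100], [0, 184, 113]]
```

```bash
cat >> h.py <<'E'
def arc2(a0,a1,n,cx,cz,cy=None,r=.127,yaw=-1.6,dq=0):
    """shifts from present pose to points on circle centre (cx,cz) in TCP coords; angle 0 = open"""
    o=env.observe(); R=np.array(o["tool_rot"]); p=np.array(o["position"]); c=np.radians(yaw)
    out=[]
    for a in np.linspace(a0,a1,n):
        x=cx-r*np.cos(np.radians(a)); z=cz+r*np.sin(np.radians(a)); y=(p[1] if cy is None else cy)+np.tan(c)*(x-p[0])
        out.append(np.round(R.T@(np.array([x,y,z])-p)*1000,0).astype(int).tolist())
    print("angle now",np.degrees(np.arctan2(p[2]-cz,cx-p[0])),"r",np.hypot(p[2]-cz,cx-p[0])); print(out)
E
python3 - <<'E'
from h import *
arc2(66,130,12,.567,.210)
E
```

```text
angle now 63.50581514893322 r 0.12630232787350157
[[0, 5, -3], [0, 17, -8], [0, 29, -11], [0, 42, -13], [0, 55, -14], [0, 68, -14], [0, 80, -12], [0, 93, -9], [0, 105, -4], [0, 117, 1], [0, 128, 8], [0, 138, 16]]
```

{"api": "send_rows", "payload": {
  "xyz": [
    [0,5,-3],
    [0,17,-8],
    [0,29,-11],
    [0,42,-13],
    [0,55,-14],
    [0,68,-14],
    [0,80,-12],
    [0,93,-9],
    [0,93,-9]
  ],
  "spin": [0,0,0,0,0,0,0,0,0]
}}

```text
time_s: 24.9
position: [0.6045, -0.0094, 0.3339]
tool_rot: [[0.026, 1.0, 0.004], [1.0, -0.026, 0.002], [0.002, 0.004, -1.0]]
ft_force: [3.9, 3.0, 3.4]
grip_width: 0.0092
```

```bash
python3 - <<'E'
from h import *
st(); arc2(115,180,12,.567,.209)
p,w=greens("scene",-.2,.2,.5,.75)
save(p,"s3"); a=cv2.imread("pics/s3.png")[130:270,170:330]; cv2.imwrite("pics/s3c.png",cv2.resize(a,None,fx=4,fy=4))
E
```

```text
t 24.9 pos [ 0.6045 -0.0094  0.3339] grip 0.009219950622424955 F [3.9 3.  3.4]
[[ 0.026  1.     0.004]
 [ 1.    -0.026  0.002]
 [ 0.002  0.004 -1.   ]]
angle now 106.71353777161234 r 0.1304336833255463
[[0, 16, 10], [0, 28, 16], [0, 39, 23], [0, 49, 32], [0, 58, 41], [0, 66, 51], [0, 73, 63], [0, 79, 74], [0, 83, 87], [0, 86, 99], [0, 88, 112], [0, 89, 125]]
green 366 mean [ 0.6178 -0.0819  0.056 ] top [ 0.6213 -0.0957  0.0737] 39 circ [ 0.5854 -0.0833]
green 365 mean [0.6208 0.0578 0.0513] top [0.6214 0.0576 0.0623] 103 circ [0.6036 0.0585]
green 371 mean [ 0.625  -0.0097  0.0515] top [ 0.6258 -0.0094  0.063 ] 87 circ [ 0.626  -0.0099]
```

View pics/s3c.png

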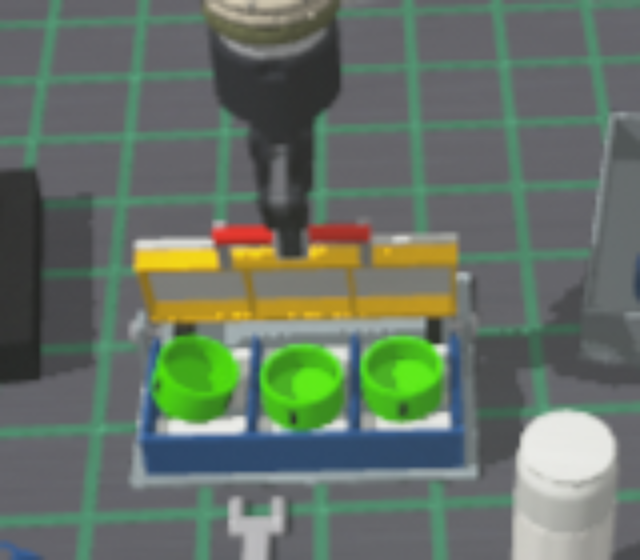

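```bash
python3 - <<'E'
from h import *
arc2(110,180,16,.567,.212)
E
```

```text
angle now 107.05003227006037 r 0.12755315854580077
[[0, 6, 3], [0, 16, 7], [0, 25, 11], [0, 34, 17], [0, 42, 23], [0, 50, 30], [0, 57, 37], [0, 63, 45], [0, 69, 54], [0, 74, 63], [0, 79, 72], [0, 83, 82], [0, 85, 92], [0, 88, 102], [0, 89, 112], [0, 89, 122]]
```

{"api": "send_rows", "payload": {
  "xyz": [
    [0,6,3],
    [0,16,7],
    [0,25,11],
    [0,34,17],
    [0,42,23],
    [0,50,30],
    [0,57,37],
    [0,63,45],
    [0,69,54],
    [0,69,54]
  ],
  "spin": [0,0,0,0,0,0,0,0,0,0]
}}

```text
time_s: 26.2
position: [0.6743, -0.0111, 0.2799]
tool_rot: [[0.026, 1.0, 0.007], [1.0, -0.026, 0.002], [0.002, 0.007, -1.0]]
ft_force: [7.0, 1.0, -3.0]
grip_width: 0.0089
```

```bash
python3 - <<'E'
from h import *
st(); arc2(152,180,8,.567,.212)
E
```

```text
t 26.2 pos [ 0.6743 -0.0111  0.2799] grip 0.00894849423964858 F [ 7.  1. -3.]
[[ 0.026  1.     0.007]
 [ 1.    -0.026  0.002]
 [ 0.002  0.007 -1.   ]]
angle now 147.6681630141693 r 0.12704242599824075
[[0, 5, 8], [0, 9, 16], [0, 12, 25], [0, 15, 33], [0, 17, 42], [0, 18, 50], [0, 19, 59], [0, 19, 68]]
```

{"api": "send_rows", "payload": {
  "xyz": [
    [0,5,8],
    [0,7,12],
    [0,9,16],
    [0,11,21],
    [0,12,25],
    [0,14,29],
    [0,15,33],
    [0,16,38],
    [0,17,42],
    [0,17,42]
  ],
  "spin": [0,0,0,0,0,0,0,0,0,0]
}}

```text
time_s: 27.45
position: [0.6918, -0.0115, 0.238]
tool_rot: [[0.026, 1.0, 0.007], [1.0, -0.026, 0.002], [0.002, 0.007, -1.0]]
ft_force: [-0.8, 1.1, 4.0]
grip_width: 0.0089
```

```bash
python3 - <<'E'
from h import *
st(); arc2(170,180,4,.567,.212)
p=get_image("scene")
save(p,"s4"); a=cv2.imread("pics/s4.png")[130:270,170:330]; cv2.imwrite("pics/s4c.png",cv2.resize(a,None,fx=4,fy=4))
E
```

```text
t 27.45 pos [ 0.6918 -0.0115  0.238 ] grip 0.008857579433276079 F [-0.8  1.1  4. ]
[[ 0.026  1.     0.007]
 [ 1.    -0.026  0.002]
 [ 0.002  0.007 -1.   ]]
angle now 168.22394847290485 r 0.1274813005806467
[[0, 0, 4], [0, 1, 11], [0, 2, 19], [0, 2, 26]]
```

View pics/s4c.png

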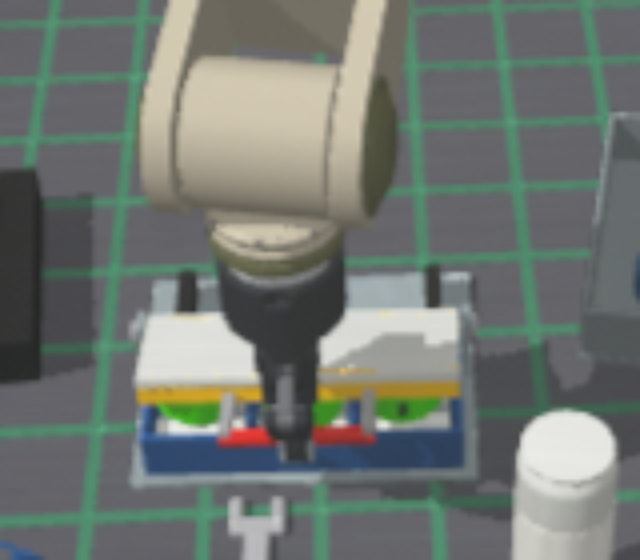

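```bash
python3 - <<'E'
from h import *
w=np.load("top_w.npy")
print(np.round(w[176:190:2,304:320:2],3)[:,:, :].tolist().__str__()[:10])
reg=(w[...,0]>.66)&(w[...,0]<.9)&(w[...,1]>-.1)&(w[...,1]<.05)&(w[...,2]>.005); P=w[reg]; print(P.min(0),P.max(0)); 
for x in np.arange(.66,.75,.01):
    q=P[(P[:,0]>=x)&(P[:,0]<x+.01)]
    if len(q): print(round(x,2),q[:,1].min(),q[:,1].max(),q[:,2].max())
E
```

```text
[[[0.714, 
[ 0.66018385 -0.09896191  0.00500029] [0.89662831 0.04881999 0.0473466 ]
0.66 -0.09896191266284841 0.04881998927970296 0.04734659604058944
0.67 -0.0820943739612978 0.030580293713367387 0.008480523493417769
0.68 -0.08160650579690558 0.034006359118956095 0.011497957501388045
0.69 -0.08935257868051931 0.03746193967166162 0.015214643630857783
0.7 -0.08963307074287992 0.016227388158080225 0.013566982514166437
0.71 -0.06131224991470487 0.03741667662339413 0.011771502483718166
0.72 -0.08250756284728088 -0.026153769688154 0.012594389810226758
0.73 -0.08647232529155342 0.023262949181312734 0.010293585127374882
0.74 -0.06517672533267611 0.040783302186714804 0.011972903249709788
```

{"api": "send_rows", "payload": {
  "xyz": [
    [0,0,4],
    [0,1,8],
    [0,1,12],
    [0,2,16],
    [0,2,20],
    [0,2,24],
    [0,2,26],
    [0,2,28],
    [0,2,28]
  ],
  "spin": [0,0,0,0,0,0,0,0,0]
}}

```text
time_s: 28.62
position: [0.6945, -0.0115, 0.2098]
tool_rot: [[0.026, 1.0, 0.009], [1.0, -0.026, 0.001], [0.002, 0.009, -1.0]]
ft_force: [6.5, 0.5, 1.8]
grip_width: 0.0091
```

```bash
python3 - <<'E'
from h import *
st(); arc2(180,110,16,.567,.212)
p=get_image("scene"); w=pts(p); m=masks(p["pixels"])
for n in("yellow","green"):
    P=w[m[n]&(abs(w[...,1])<.13)&(w[...,0]>.53)&(w[...,0]<.7)&(w[...,2]<.15)]; print(n,len(P),np.round(np.percentile(P,[2,50,98],axis=0),3).tolist() if len(P) else "")
r=w[(w[...,0]>.54)&(w[...,0]<.66)&(abs(w[...,1]+.01)<.09)&(w[...,2]<.12)&(w[...,2]>.05)]; A=np.c_[r[:,:2],np.ones(len(r))]; print("plate plane",np.linalg.lstsq(A,r[:,2],rcond=None)[0],len(r))
E
```

```text
t 28.62 pos [ 0.6945 -0.0115  0.2098] grip 0.009063213768021482 F [6.5 0.5 1.8]
[[ 0.026  1.     0.009]
 [ 1.    -0.026  0.001]
 [ 0.002  0.009 -1.   ]]
angle now -179.02006629838453 r 0.1275464879452629
[[0, -1, -2], [0, -1, -13], [0, -2, -23], [0, -4, -33], [0, -7, -43], [0, -10, -53], [0, -15, -62], [0, -20, -71], [0, -26, -79], [0, -32, -87], [0, -39, -95], [0, -47, -102], [0, -56, -108], [0, -64, -114], [0, -73, -118], [0, -83, -122]]
yellow 128 [[0.651, -0.111, 0.046], [0.656, 0.013, 0.055], [0.661, 0.091, 0.073]]
green 11 [[0.644, -0.09, 0.036], [0.646, -0.078, 0.039], [0.649, 0.005, 0.043]]
plate plane [-0.08988435  0.00494807  0.12640541] 1094
```

{"api": "send_rows", "payload": {
  "xyz": [
    [0,0,2],
    [0,0,4],
    [0,0,4],
    [0,0,4]
  ],
  "spin": [0,0,0,0]
}}

```text
time_s: 29.18
position: [0.6944, -0.0114, 0.2087]
tool_rot: [[0.026, 1.0, 0.011], [1.0, -0.026, 0.001], [0.001, 0.011, -1.0]]
ft_force: [-6.9, 1.5, 23.0]
grip_width: 0.0093
```

```bash
python3 - <<'E'
from h import *
st()
p=get_image("scene"); w=pts(p)
for lo,hi in((-.105,-.05),(.03,.085)):
    r=w[(w[...,0]>.575)&(w[...,0]<.645)&(w[...,1]>lo)&(w[...,1]<hi)&(w[...,2]<.09)&(w[...,2]>.05)]
    for x in np.arange(.575,.645,.01):
        q=r[(r[:,0]>=x)&(r[:,0]<x+.01)]; print(round(x,3),len(q),np.median(q[:,2]) if len(q) else "",end="; ")
    print()
E
```

```text
t 29.18 pos [ 0.6944 -0.0114  0.2087] grip 0.00925879174017531 F [-6.9  1.5 23. ]
[[ 0.026  1.     0.011]
 [ 1.    -0.026  0.001]
 [ 0.001  0.011 -1.   ]]
0.575 27 0.07157444772496013; 0.585 41 0.07156937942870745; 0.595 43 0.07136783744425745; 0.605 43 0.07105774043121493; 0.615 48 0.07127070020364051; 0.625 59 0.0715805177904073; 0.635 59 0.07125341140434671; 0.645 0 ; 
0.575 19 0.0711315627378829; 0.585 47 0.07114916886879896; 0.595 52 0.0718501542586728; 0.605 58 0.07113689827622571; 0.615 59 0.07097828590505506; 0.625 50 0.07119216210074109; 0.635 61 0.07127593842137714; 0.645 0 ;
```

```bash
python3 - <<'E'
from h import *
arc2(176,92,18,.567,.211)
E
```

```text
angle now -178.9657798588835 r 0.12744103030736034
[[0, -1, -11], [0, -2, -22], [0, -4, -33], [0, -7, -43], [0, -11, -54], [0, -15, -63], [0, -21, -73], [0, -27, -82], [0, -34, -90], [0, -42, -98], [0, -51, -105], [0, -60, -111], [0, -69, -117], [0, -79, -121], [0, -89, -125], [0, -100, -128], [0, -111, -130], [0, -122, -131]]
```

{"api": "send_rows", "payload": {
  "xyz": [
    [0,-1,-6],
    [0,-1,-11],
    [0,-2,-22],
    [0,-4,-33],
    [0,-7,-43],
    [0,-11,-54],
    [0,-15,-63],
    [0,-21,-73],
    [0,-27,-82],
    [0,-34,-90],
    [0,-42,-98],
    [0,-51,-105],
    [0,-60,-111],
    [0,-69,-117],
    [0,-79,-121],
    [0,-89,-125],
    [0,-100,-128],
    [0,-111,-130],
    [0,-122,-131],
    [0,-122,-131]
  ],
  "spin": [0,0,0,0,0,0,0,0,0,0,0,0,0,0,0,0,0,0,0,0]
}}

```text
time_s: 31.72
position: [0.5712, -0.0084, 0.341]
tool_rot: [[0.026, 1.0, 0.018], [1.0, -0.026, 0.0], [0.0, 0.017, -1.0]]
ft_force: [0.6, 1.0, 19.3]
grip_width: 0.0089
```

```bash
python3 - <<'E'
from h import *
st(); arc2(86,0,18,.567,.211)
greens("scene",-.2,.2,.5,.75)
E
```

```text
t 31.73 pos [ 0.5712 -0.0084  0.341 ] grip 0.008919350837719825 F [ 0.6  1.  19.3]
[[ 0.026  1.     0.018]
 [ 1.    -0.026  0.   ]
 [ 0.     0.017 -1.   ]]
angle now 91.86532168605432 r 0.13003132304321446
[[0, -13, 3], [0, -24, 4], [0, -35, 6], [0, -46, 9], [0, -57, 13], [0, -67, 18], [0, -76, 24], [0, -85, 30], [0, -94, 38], [0, -102, 46], [0, -109, 54], [0, -115, 64], [0, -120, 74], [0, -125, 84], [0, -129, 94], [0, -131, 105], [0, -133, 116], [0, -134, 128]]
green 366 mean [0.6209 0.0578 0.0515] top [0.6209 0.0572 0.0628] 93 circ [0.6114 0.0676]
green 366 mean [ 0.6204 -0.0808  0.0513] top [ 0.6212 -0.082   0.0626] 92 circ [ 0.6033 -0.0786]
green 369 mean [ 0.6243 -0.0099  0.0517] top [ 0.6262 -0.0103  0.063 ] 93 circ [ 0.6238 -0.0099]
```

{"api": "send_rows", "payload": {
  "xyz": [
    [0,-13,1],
    [0,-24,2],
    [0,-35,4],
    [0,-46,7],
    [0,-57,11],
    [0,-67,16],
    [0,-76,22],
    [0,-85,29],
    [0,-94,37],
    [0,-102,46],
    [0,-109,54],
    [0,-115,64],
    [0,-120,74],
    [0,-125,84],
    [0,-129,94],
    [0,-131,105],
    [0,-132,116],
    [0,-132,124],
    [0,-132,129],
    [0,-132,130]
  ],
  "spin": [0,0,0,0,0,0,0,0,0,0,0,0,0,0,0,0,0,0,0,0]
}}

```text
time_s: 34.28
position: [0.4404, -0.0046, 0.2075]
tool_rot: [[0.025, 1.0, 0.012], [1.0, -0.025, 0.001], [0.002, 0.011, -1.0]]
ft_force: [-2.3, 18.1, 1.6]
grip_width: 0.0092
```

{"api": "send_rows", "payload": {
  "xyz": [
    [0,0,1],
    [0,0,2],
    [0,0,2]
  ],
  "spin": [0,0,0]
}}

```text
time_s: 34.65
position: [0.4403, -0.0046, 0.2069]
tool_rot: [[0.024, 1.0, 0.013], [1.0, -0.024, 0.001], [0.001, 0.013, -1.0]]
ft_force: [-8.3, 11.7, 38.4]
grip_width: 0.0092
```

```bash
python3 - <<'E'
from h import *
st(); p,w=greens("scene",-.2,.2,.5,.75); m=masks(p["pixels"])
P=w[m["yellow"]&(abs(w[...,1])<.13)&(w[...,0]>.4)&(w[...,0]<.6)&(w[...,2]<.15)]; print(np.round(np.percentile(P,[2,50,98],axis=0),3).tolist())
P=w[m["red"]&(abs(w[...,1])<.13)&(w[...,0]>.4)&(w[...,0]<.6)&(w[...,2]<.15)]; print(np.round(np.percentile(P,[2,50,98],axis=0),3).tolist())
E
```

```text
t 34.65 pos [ 0.4403 -0.0046  0.2069] grip 0.009165550299768154 F [-8.3 11.7 38.4]
[[ 0.024  1.     0.013]
 [ 1.    -0.024  0.001]
 [ 0.001  0.013 -1.   ]]
green 366 mean [0.6208 0.0577 0.0514] top [0.6215 0.0581 0.0629] 92 circ [0.6035 0.0585]
green 363 mean [ 0.6206 -0.0809  0.0515] top [ 0.6221 -0.0805  0.063 ] 93 circ [ 0.62   -0.0804]
green 369 mean [ 0.624  -0.0099  0.0514] top [ 0.626  -0.0098  0.0626] 91 circ [ 0.6245 -0.01  ]
[[0.48, -0.11, 0.033], [0.493, -0.011, 0.045], [0.56, 0.096, 0.053]]
[[0.44, -0.051, 0.048], [0.446, -0.022, 0.055], [0.453, 0.041, 0.059]]
```

{"api": "send_rows", "payload": {
  "xyz": [
    [0,0,-2],
    [0,0,-2],
    [0,0,-2],
    [0,0,-2],
    [0,0,-40],
    [0,0,-90],
    [0,0,-120],
    [0,0,-120]
  ],
  "spin": [0,0,0,0,0,0,0,0],
  "hand": 0.4
}}

```text
time_s: 35.7
position: [0.4388, -0.0046, 0.3285]
tool_rot: [[0.023, 1.0, 0.017], [1.0, -0.023, -0.001], [-0.001, 0.017, -1.0]]
ft_force: [0.6, 0.3, -0.1]
grip_width: 0.0342
```

```bash
python3 - <<'E'
from h import *
st(); p,w=greens("top",-.2,.2,.5,.75); m=masks(p["pixels"])
save(p,"t3"); a=cv2.imread("pics/t3.png")[160:310,220:440]; cv2.imwrite("pics/t3c.png",cv2.resize(a,None,fx=3.5,fy=3.5))
plan(.620,.0577,.14,-1.6)
for c in("red","yellow"):
  P=w[m[c]&(abs(w[...,1])<.13)&(w[...,0]>.4)&(w[...,0]<.6)&(w[...,2]<.15)]; print(np.round(np.percentile(P,[2,50,98],axis=0),3).tolist())
E
```

```text
t 35.7 pos [ 0.4388 -0.0046  0.3285] grip 0.03423760850510983 F [ 0.6  0.3 -0.1]
[[ 0.023  1.     0.017]
 [ 1.    -0.023 -0.001]
 [-0.001  0.017 -1.   ]]
green 214 mean [0.6224 0.0564 0.0484] top [0.6219 0.0555 0.0625] 50 circ [0.6208 0.056 ]
green 216 mean [ 0.6253 -0.0121  0.0483] top [ 0.6217 -0.0096  0.0639] 42 circ [ 0.6239 -0.0123]
green 218 mean [ 0.6219 -0.0833  0.0487] top [ 0.6223 -0.0819  0.0633] 47 circ [ 0.6203 -0.0835]
shift [ 66.4 179.4  34.6] spin 0.3 curyaw -1.3 q6 -14.9Traceback (most recent call last):
  File "<stdin>", line 6, in <module>
    return _quantile_unchecked(
        a, q, axis, out, overwrite_input, method, keepdims, weights)
    return _ureduce(a,
                    func=_quantile_ureduce_func,
    ...<5 lines>...
                    overwrite_input=overwrite_input,
                    method=method)
    r = func(a, **kwargs)
    result = _quantile(arr,
                       quantiles=q,
    ...<2 lines>...
                       out=out,
                       weights=wgt)
    slices_having_nans = np.isnan(arr[-1, ...])
                                  ~~~^^^^^^^^^
IndexError: index -1 is out of bounds for axis 0 with size 0
```

View pics/t3c.png

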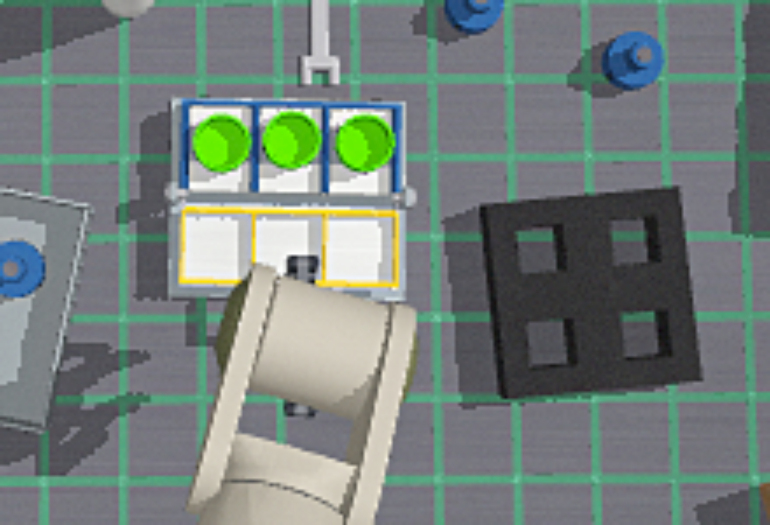

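```bash
cat >> h.py <<'E'
def plan(x,y,tcpz,yaw=-1.6,L=.155):
    "grasp point xy target with TCP height; accounts for tool tilt"
    o=env.observe(); R=np.array(o["tool_rot"]); g=np.array(o["position"])
    t=np.array([x,y,0])-R[:,2]*L; t[2]=tcpz
    cur=np.degrees(np.arctan2(R[1,1],R[0,1]))
    print("shift",np.round(R.T@(t-g)*1000,1),"spin",round(-((yaw-cur+90)%180-90),1),"tilt",np.round(R[:2,2],3))
E
python3 - <<'E'
from h import *
plan(.619,-.082,.30)
E
```

```text
shift [-73.3 179.6  29.6] spin 0.3 tilt [ 0.014 -0.   ]
```

{"api": "send_rows", "payload": {
  "xyz": [
    [-20,50,10],
    [-40,100,20],
    [-60,145,28],
    [-73,180,30],
    [-73,180,30],
    [-73,180,30]
  ],
  "spin": [0,0,0,0,0,0],
  "hand": 0.82
}}

```text
time_s: 36.5
position: [0.6168, -0.0814, 0.298]
tool_rot: [[0.023, 1.0, 0.011], [1.0, -0.023, 0.001], [0.001, 0.011, -1.0]]
ft_force: [0.5, 0.0, 0.0]
grip_width: 0.0701
```

```bash
python3 - <<'E'
from h import *
st(); plan(.619,-.082,.217)
E
```

```text
t 36.5 pos [ 0.6168 -0.0814  0.298 ] grip 0.07005230137624283 F [0.5 0.  0. ]
[[ 0.023  1.     0.011]
 [ 1.    -0.023  0.001]
 [ 0.001  0.011 -1.   ]]
shift [-0.8 -0.3 81. ] spin 0.3 tilt [0.011 0.001]
```

{"api": "send_rows", "payload": {
  "xyz": [
    [-0.5,0,35],
    [-0.5,0,60],
    [-0.5,0,75],
    [-0.5,0,80],
    [-0.5,0,81],
    [-0.5,0,81]
  ],
  "spin": [0,0,0,0,0,0]
}}

```text
time_s: 37.25
position: [0.6177, -0.0819, 0.2178]
tool_rot: [[0.023, 1.0, 0.012], [1.0, -0.023, 0.0], [0.001, 0.012, -1.0]]
ft_force: [-0.4, -0.3, 1.0]
grip_width: 0.0702
```

{"api": "send_rows", "payload": {
  "xyz": [
    [0,0,0],
    [0,0,0],
    [0,0,0],
    [0,0,0],
    [0,0,0]
  ],
  "spin": [0,0,0,0,0],
  "hand": 0,
  "force": 60
}}

```text
time_s: 37.88
position: [0.6179, -0.0819, 0.2189]
tool_rot: [[0.023, 1.0, 0.014], [1.0, -0.023, -0.0], [0.0, 0.014, -1.0]]
ft_force: [-0.9, 1.1, 6.0]
grip_width: 0.053
```

{"api": "send_rows", "payload": {
  "xyz": [
    [0,0,-30],
    [0,0,-75],
    [0,0,-110],
    [0,0,-110],
    [0,0,-110]
  ],
  "spin": [0,0,0,0,0]
}}

```text
time_s: 38.5
position: [0.6161, -0.0818, 0.3271]
tool_rot: [[0.023, 1.0, 0.011], [1.0, -0.023, 0.001], [0.001, 0.011, -1.0]]
ft_force: [-0.2, 0.1, -2.6]
grip_width: 0.0527
```

```bash
python3 - <<'E'
from h import *
p,w=greens("scene",-.2,.2,.5,.75); plan(.517,-.2545,.327)
E
```

```text
green 220 mean [ 0.6241 -0.0728  0.155 ] top [ 0.6219 -0.0695  0.1712] 46 circ [ 0.6057 -0.0745]
green 352 mean [0.6211 0.0579 0.0514] top [0.6235 0.0583 0.0631] 84 circ [0.6036 0.0559]
green 358 mean [ 0.6245 -0.0097  0.0514] top [ 0.6277 -0.01    0.0627] 88 circ [ 0.6246 -0.0094]
shift [-175.1  -96.8   -1.4] spin 0.3 tilt [0.011 0.001]
```

{"api": "send_rows", "payload": {
  "xyz": [
    [-45,-25,0],
    [-90,-50,0],
    [-135,-75,-1],
    [-165,-92,-1],
    [-175,-97,-1],
    [-175,-97,-1],
    [-175,-97,-1]
  ],
  "spin": [0,0,0,0,0,0,0]
}}

```text
time_s: 39.42
position: [0.5157, -0.2536, 0.3262]
tool_rot: [[0.022, 1.0, 0.01], [1.0, -0.022, 0.002], [0.002, 0.01, -1.0]]
ft_force: [0.2, -0.0, -2.6]
grip_width: 0.0527
```

```bash
python3 - <<'E'
from h import *
st();plan(.517,-.2545,.225)
E
```

```text
t 39.42 pos [ 0.5157 -0.2536  0.3262] grip 0.05271658493663101 F [ 0.2 -0.  -2.6]
[[ 0.022  1.     0.01 ]
 [ 1.    -0.022  0.002]
 [ 0.002  0.01  -1.   ]]
shift [ -1.4  -1.2 101.1] spin 0.3 tilt [0.01  0.002]
```

{"api": "send_rows", "payload": {
  "xyz": [
    [-1,-1,35],
    [-1,-1,65],
    [-1,-1,85],
    [-1,-1,96],
    [-1,-1,100],
    [-1,-1,101],
    [-1,-1,101]
  ],
  "spin": [0,0,0,0,0,0,0]
}}

```text
time_s: 40.3
position: [0.5158, -0.2544, 0.2258]
tool_rot: [[0.022, 1.0, 0.011], [1.0, -0.022, 0.001], [0.001, 0.011, -1.0]]
ft_force: [0.7, -0.2, -1.9]
grip_width: 0.053
```

{"api": "send_rows", "payload": {
  "xyz": [
    [0,0,0],
    [0,0,0],
    [0,0,0],
    [0,0,-30],
    [0,0,-65],
    [0,0,-90],
    [0,0,-90]
  ],
  "spin": [0,0,0,0,0,0,0],
  "hand": 0.82
}}

```text
time_s: 41.18
position: [0.5149, -0.2545, 0.3174]
tool_rot: [[0.022, 1.0, 0.014], [1.0, -0.022, -0.001], [-0.001, 0.014, -1.0]]
ft_force: [0.2, 1.1, -1.5]
grip_width: 0.07
```

```bash
python3 - <<'E'
from h import *
st(); p,w=greens("scene",-.4,.2,.35,.75); plan(.622,-.0105,.31)
E
```

```text
t 41.17 pos [ 0.5149 -0.2545  0.3174] grip 0.06999654217039823 F [ 0.2  1.1 -1.5]
[[ 0.022  1.     0.014]
 [ 1.    -0.022 -0.001]
 [-0.001  0.014 -1.   ]]
green 374 mean [ 0.5184 -0.2531  0.0554] top [ 0.5189 -0.2537  0.0681] 80 circ [ 0.5032 -0.2569]
green 365 mean [0.6208 0.0577 0.0515] top [0.623  0.0573 0.0626] 95 circ [0.6087 0.0694]
green 367 mean [ 0.6241 -0.0098  0.0516] top [ 0.625  -0.011   0.0629] 90 circ [ 0.6239 -0.01  ]
shift [246.  100.1   7.2] spin 0.4 tilt [0.012 0.001]
```

Seated at rim 68 mm. Next the middle bit.

{"api": "send_rows", "payload": {
  "xyz": [
    [55,22,2],
    [110,44,3],
    [165,66,5],
    [220,88,6],
    [246,100,7],
    [246,100,7],
    [246,100,7],
    [246,100,7]
  ],
  "spin": [0,0,0,0,0,0,0,0]
}}

```text
time_s: 42.22
position: [0.6198, -0.0118, 0.3099]
tool_rot: [[0.023, 1.0, 0.011], [1.0, -0.023, 0.001], [0.001, 0.011, -1.0]]
ft_force: [-0.1, 1.3, 0.7]
grip_width: 0.0699
```

```bash
python3 - <<'E'
from h import *
st(); plan(.622,-.0105,.218)
E
```

```text
t 42.23 pos [ 0.6198 -0.0118  0.3099] grip 0.06989699009959478 F [-0.1  1.3  0.7]
[[ 0.023  1.     0.011]
 [ 1.    -0.023  0.001]
 [ 0.001  0.011 -1.   ]]
shift [ 1.2 -0.6 91.9] spin 0.3 tilt [0.011 0.001]
```

{"api": "send_rows", "payload": {
  "xyz": [
    [1,0,40],
    [1,0,68],
    [1,0,84],
    [1,0,90],
    [1,0,92],
    [1,0,92]
  ],
  "spin": [0,0,0,0,0,0]
}}

```text
time_s: 42.98
position: [0.621, -0.0109, 0.2187]
tool_rot: [[0.023, 1.0, 0.012], [1.0, -0.023, 0.0], [0.0, 0.012, -1.0]]
ft_force: [-0.1, -0.1, -0.7]
grip_width: 0.0703
```

{"api": "send_rows", "payload": {
  "xyz": [
    [0,0,0],
    [0,0,0],
    [0,0,0],
    [0,0,0],
    [0,0,0]
  ],
  "spin": [0,0,0,0,0],
  "hand": 0
}}

```text
time_s: 43.6
position: [0.6212, -0.0109, 0.2198]
tool_rot: [[0.023, 1.0, 0.014], [1.0, -0.023, -0.0], [0.0, 0.014, -1.0]]
ft_force: [-1.1, -0.4, 5.4]
grip_width: 0.0529
```

{"api": "send_rows", "payload": {
  "xyz": [
    [0,0,-30],
    [0,0,-75],
    [0,0,-110],
    [0,0,-110],
    [0,0,-110]
  ],
  "spin": [0,0,0,0,0]
}}

```text
time_s: 44.22
position: [0.6193, -0.0108, 0.328]
tool_rot: [[0.023, 1.0, 0.011], [1.0, -0.023, 0.0], [0.001, 0.011, -1.0]]
ft_force: [0.0, -0.2, -3.5]
grip_width: 0.0528
```

```bash
python3 - <<'E'
from h import *
p,w=greens("scene",-.4,.2,.35,.75); plan(.4250,-.2632,.327)
E
```

```text
green 231 mean [ 0.6243 -0.0043  0.1526] top [ 0.6255 -0.0043  0.1716] 53 circ [ 0.5334 -0.0103]
green 372 mean [ 0.5183 -0.2532  0.0555] top [ 0.5197 -0.2541  0.0675] 101 circ [ 0.504  -0.2578]
green 353 mean [0.6215 0.0576 0.0512] top [0.6249 0.0579 0.0626] 89 circ [0.6213 0.058 ]
shift [-257.  -190.1   -1.5] spin 0.3 tilt [0.011 0.001]
```

{"api": "send_rows", "payload": {
  "xyz": [
    [-45,-33,0],
    [-90,-66,0],
    [-135,-99,-1],
    [-180,-132,-1],
    [-225,-166,-1],
    [-250,-185,-1],
    [-257,-190,-1],
    [-257,-190,-1],
    [-257,-190,-1],
    [-257,-190,-1]
  ],
  "spin": [0,0,0,0,0,0,0,0,0,0]
}}

```text
time_s: 45.52
position: [0.424, -0.2625, 0.3264]
tool_rot: [[0.022, 1.0, 0.01], [1.0, -0.022, 0.001], [0.001, 0.01, -1.0]]
ft_force: [-1.0, -0.3, -2.9]
grip_width: 0.0531
```

```bash
python3 - <<'E'
from h import *
st();plan(.4250,-.2632,.226); greens("scene",-.4,.2,.35,.75)
E
```

```text
t 45.52 pos [ 0.424  -0.2625  0.3264] grip 0.05311783719313837 F [-1.  -0.3 -2.9]
[[ 0.022  1.     0.01 ]
 [ 1.    -0.022  0.001]
 [ 0.001  0.01  -1.   ]]
shift [ -0.9  -1.6 100.4] spin 0.3 tilt [0.01  0.001]
green 235 mean [ 0.4305 -0.2541  0.1538] top [ 0.4265 -0.2518  0.1693] 58 circ [ 0.4314 -0.2618]
green 374 mean [ 0.5184 -0.2531  0.0555] top [ 0.5199 -0.2532  0.0682] 88 circ [ 0.5041 -0.258 ]
green 362 mean [0.6208 0.0575 0.0515] top [0.6214 0.0581 0.063 ] 90 circ [0.6075 0.0693]
```

{"api": "send_rows", "payload": {
  "xyz": [
    [-1,-1,35],
    [-1,-1,65],
    [-1,-1,85],
    [-1,-1,96],
    [-1,-1,100],
    [-1,-1,101],
    [-1,-1,101]
  ],
  "spin": [0,0,0,0,0,0,0]
}}

```text
time_s: 46.45
position: [0.424, -0.2636, 0.226]
tool_rot: [[0.022, 1.0, 0.011], [1.0, -0.022, -0.0], [0.0, 0.011, -1.0]]
ft_force: [-0.1, -1.0, -2.4]
grip_width: 0.053
```

{"api": "send_rows", "payload": {
  "xyz": [
    [0,0,0],
    [0,0,0],
    [0,0,0],
    [0,0,-30],
    [0,0,-65],
    [0,0,-90],
    [0,0,-90]
  ],
  "spin": [0,0,0,0,0,0,0],
  "hand": 0.82
}}

```text
time_s: 47.32
position: [0.4231, -0.2636, 0.3174]
tool_rot: [[0.022, 1.0, 0.014], [1.0, -0.022, -0.003], [-0.003, 0.014, -1.0]]
ft_force: [0.3, 0.3, 0.3]
grip_width: 0.0703
```

```bash
python3 - <<'E'
from h import *
st(); p,w=greens("scene",-.4,.2,.35,.75); plan(.619,.0572,.31)
E
```

```text
t 47.33 pos [ 0.4231 -0.2636  0.3174] grip 0.07027834230357133 F [0.3 0.3 0.3]
[[ 0.022  1.     0.014]
 [ 1.    -0.022 -0.003]
 [-0.003  0.014 -1.   ]]
green 705 mean [ 0.476  -0.2574  0.0556] top [ 0.4764 -0.2576  0.068 ] 170 circ [ 0.468 -0.26 ]
green 359 mean [0.6206 0.0575 0.0515] top [0.6217 0.0573 0.0628] 89 circ [0.6039 0.0584]
shift [325.  187.    8.2] spin 0.3 tilt [ 0.012 -0.001]
```

{"api": "send_rows", "payload": {
  "xyz": [
    [50,28,1],
    [100,57,2],
    [150,86,4],
    [200,115,5],
    [250,144,6],
    [295,170,7],
    [325,187,8],
    [325,187,8],
    [325,187,8],
    [325,187,8]
  ],
  "spin": [0,0,0,0,0,0,0,0,0,0]
}}

```text
time_s: 48.62
position: [0.6168, 0.0563, 0.3098]
tool_rot: [[0.023, 1.0, 0.011], [1.0, -0.023, -0.001], [-0.001, 0.011, -1.0]]
ft_force: [-1.7, 0.2, 0.8]
grip_width: 0.0697
```

```bash
python3 - <<'E'
from h import *
st(); plan(.619,.0572,.218)
E
```

```text
t 48.62 pos [0.6168 0.0563 0.3098] grip 0.06973152687633881 F [-1.7  0.2  0.8]
[[ 0.023  1.     0.011]
 [ 1.    -0.023 -0.001]
 [-0.001  0.011 -1.   ]]
shift [ 1.1 -0.6 91.8] spin 0.3 tilt [ 0.011 -0.001]
```

{"api": "send_rows", "payload": {
  "xyz": [
    [1,0,40],
    [1,0,68],
    [1,0,84],
    [1,0,90],
    [1,0,92],
    [1,0,92]
  ],
  "spin": [0,0,0,0,0,0]
}}

```text
time_s: 49.38
position: [0.618, 0.0571, 0.2186]
tool_rot: [[0.023, 1.0, 0.013], [1.0, -0.023, -0.001], [-0.001, 0.013, -1.0]]
ft_force: [0.7, 0.4, 0.6]
grip_width: 0.0699
```

{"api": "send_rows", "payload": {
  "xyz": [
    [0,0,0],
    [0,0,0],
    [0,0,0],
    [0,0,0],
    [0,0,0]
  ],
  "spin": [0,0,0,0,0],
  "hand": 0
}}

```text
time_s: 50.0
position: [0.6182, 0.0572, 0.2197]
tool_rot: [[0.023, 1.0, 0.015], [1.0, -0.023, -0.001], [-0.001, 0.015, -1.0]]
ft_force: [-0.5, -0.7, 5.5]
grip_width: 0.053
```

{"api": "send_rows", "payload": {
  "xyz": [
    [0,0,-30],
    [0,0,-75],
    [0,0,-110],
    [0,0,-110],
    [0,0,-110]
  ],
  "spin": [0,0,0,0,0]
}}

```text
time_s: 50.62
position: [0.6163, 0.0573, 0.3283]
tool_rot: [[0.023, 1.0, 0.012], [1.0, -0.023, -0.001], [-0.001, 0.012, -1.0]]
ft_force: [-0.2, 0.1, -2.0]
grip_width: 0.0531
```

```bash
python3 - <<'E'
from h import *
p,w=greens("scene",-.4,.2,.35,.75); plan(.4335,-.3540,.327)
E
```

```text
green 708 mean [ 0.4758 -0.2574  0.0555] top [ 0.4769 -0.2582  0.0678] 167 circ [ 0.4667 -0.2608]
green 235 mean [0.6228 0.0593 0.1555] top [0.6233 0.0579 0.172 ] 69 circ [0.5301 0.0619]
shift [-415.4 -175.    -0.8] spin 0.3 tilt [ 0.011 -0.001]
```

{"api": "send_rows", "payload": {
  "xyz": [
    [-50,-21,0],
    [-100,-42,0],
    [-150,-63,0],
    [-200,-84,0],
    [-250,-105,0],
    [-300,-126,0],
    [-350,-147,-1],
    [-395,-166,-1],
    [-415,-175,-1],
    [-415,-175,-1],
    [-415,-175,-1],
    [-415,-175,-1]
  ],
  "spin": [0,0,0,0,0,0,0,0,0,0,0,0]
}}

```text
time_s: 52.18
position: [0.4324, -0.3523, 0.3271]
tool_rot: [[0.022, 1.0, 0.011], [1.0, -0.022, -0.0], [-0.0, 0.011, -1.0]]
ft_force: [1.3, 0.1, -1.9]
grip_width: 0.053
```

```bash
python3 - <<'E'
from h import *
st();plan(.4335,-.3540,.226); greens("scene",-.42,.2,.35,.75)
E
```

```text
t 52.17 pos [ 0.4324 -0.3523  0.3271] grip 0.05297784493956337 F [ 1.3  0.1 -1.9]
[[ 0.022  1.     0.011]
 [ 1.    -0.022 -0.   ]
 [-0.     0.011 -1.   ]]
shift [ -1.6  -1.7 101.1] spin 0.4 tilt [ 0.011 -0.   ]
green 248 mean [ 0.4377 -0.3437  0.1546] top [ 0.4352 -0.3408  0.171 ] 52 circ [ 0.4416 -0.348 ]
green 710 mean [ 0.4763 -0.2573  0.0556] top [ 0.4765 -0.2582  0.0679] 172 circ [ 0.466  -0.2605]
```

{"api": "send_rows", "payload": {
  "xyz": [
    [-1,-1,35],
    [-1,-1,65],
    [-1,-1,85],
    [-1,-1,96],
    [-1,-1,100],
    [-1,-1,101],
    [-1,-1,101]
  ],
  "spin": [0,0,0,0,0,0,0]
}}

```text
time_s: 53.1
position: [0.4325, -0.3535, 0.2268]
tool_rot: [[0.022, 1.0, 0.012], [1.0, -0.022, -0.002], [-0.001, 0.012, -1.0]]
ft_force: [-0.1, -0.5, -0.8]
grip_width: 0.053
```

{"api": "send_rows", "payload": {
  "xyz": [
    [0,0,0],
    [0,0,0],
    [0,0,0],
    [0,0,-30],
    [0,0,-65],
    [0,0,-90],
    [0,0,-90]
  ],
  "spin": [0,0,0,0,0,0,0],
  "hand": 0.82
}}

```text
time_s: 53.98
position: [0.4315, -0.3535, 0.3183]
tool_rot: [[0.022, 1.0, 0.014], [1.0, -0.022, -0.005], [-0.004, 0.015, -1.0]]
ft_force: [-0.3, -0.1, -0.8]
grip_width: 0.0702
```

```bash
python3 - <<'E'
from h import *
st(); p,w=greens("scene",-.42,.2,.35,.75); plan(.442,-.0063,.31)
m=masks(p["pixels"])
P=w[m["red"]&(abs(w[...,1])<.13)&(w[...,0]>.4)&(w[...,0]<.6)&(w[...,2]<.15)]; print(np.round(np.percentile(P,[2,50,98],axis=0),3).tolist())
E
```

```text
t 53.98 pos [ 0.4315 -0.3535  0.3183] grip 0.07015731167922443 F [-0.3 -0.1 -0.8]
[[ 0.022  1.     0.014]
 [ 1.    -0.022 -0.005]
 [-0.004  0.015 -1.   ]]
green 706 mean [ 0.476  -0.2573  0.0554] top [ 0.4773 -0.258   0.0672] 181 circ [ 0.4673 -0.2599]
green 348 mean [ 0.4366 -0.3522  0.0554] top [ 0.437  -0.3532  0.0681] 75 circ [ 0.4293 -0.3495]
shift [347.5   1.1   6.2] spin 0.4 tilt [ 0.013 -0.002]
[[0.439, -0.049, 0.047], [0.446, -0.008, 0.054], [0.452, 0.04, 0.059]]
```

Now fold the empty leaf.

{"api": "send_rows", "payload": {
  "xyz": [
    [55,0,1],
    [110,0,2],
    [165,0,3],
    [220,0,4],
    [275,1,5],
    [325,1,6],
    [347,1,6],
    [347,1,6],
    [347,1,6]
  ],
  "spin": [0,0,0,0,0,0,0,0,0],
  "hand": 0.4
}}

```text
time_s: 55.15
position: [0.44, -0.007, 0.3095]
tool_rot: [[0.022, 1.0, 0.011], [1.0, -0.022, -0.002], [-0.002, 0.011, -1.0]]
ft_force: [-1.0, -0.0, 0.2]
grip_width: 0.0339
```

```bash
python3 - <<'E'
from h import *
st(); plan(.442,-.0063,.208)
E
```

```text
t 55.15 pos [ 0.44   -0.007   0.3095] grip 0.03388451656414169 F [-1.  -0.   0.2]
[[ 0.022  1.     0.011]
 [ 1.    -0.022 -0.002]
 [-0.002  0.011 -1.   ]]
shift [  1.2  -1.  101.5] spin 0.3 tilt [ 0.011 -0.002]
```

{"api": "send_rows", "payload": {
  "xyz": [
    [1,-1,40],
    [1,-1,75],
    [1,-1,95],
    [1,-1,101],
    [1,-1,101.5],
    [1,-1,101.5]
  ],
  "spin": [0,0,0,0,0,0]
}}

```text
time_s: 55.9
position: [0.4404, -0.0065, 0.2087]
tool_rot: [[0.022, 1.0, 0.013], [1.0, -0.022, -0.003], [-0.002, 0.013, -1.0]]
ft_force: [-0.1, -0.3, -0.0]
grip_width: 0.0341
```

{"api": "send_rows", "payload": {
  "xyz": [
    [0,0,0],
    [0,0,0],
    [0,0,0],
    [0,0,0],
    [0,0,0]
  ],
  "spin": [0,0,0,0,0],
  "hand": 0,
  "force": 70
}}

```text
time_s: 56.52
position: [0.4401, -0.0065, 0.2094]
tool_rot: [[0.022, 1.0, 0.013], [1.0, -0.022, -0.003], [-0.003, 0.013, -1.0]]
ft_force: [-3.8, -1.7, 6.4]
grip_width: 0.0094
```

```bash
python3 - <<'E'
from h import *
st(); arc2(5,90,18,.567,.211)
E
```

```text
t 56.52 pos [ 0.4401 -0.0065  0.2094] grip 0.009392309482909731 F [-3.8 -1.7  6.4]
[[ 0.022  1.     0.013]
 [ 1.    -0.022 -0.003]
 [-0.003  0.013 -1.   ]]
angle now -0.7099096087862252 r 0.1268732877313219
[[0, 1, -13], [0, 2, -24], [0, 5, -34], [0, 8, -45], [0, 12, -55], [0, 18, -65], [0, 24, -74], [0, 31, -83], [0, 38, -91], [-1, 47, -98], [-1, 55, -105], [-1, 65, -111], [-1, 75, -116], [-1, 85, -120], [-1, 96, -123], [-1, 106, -125], [-1, 117, -127], [-1, 129, -127]]
```

{"api": "send_rows", "payload": {
  "xyz": [
    [0,1,-13],
    [0,2,-24],
    [0,5,-34],
    [0,8,-45],
    [0,12,-55],
    [0,18,-65],
    [0,24,-74],
    [0,31,-83],
    [0,38,-91],
    [-1,47,-99],
    [-1,55,-106],
    [-1,65,-112],
    [-1,75,-118],
    [-1,85,-122],
    [-1,96,-125],
    [-1,106,-128],
    [-1,117,-129],
    [-1,129,-129],
    [-1,129,-129]
  ],
  "spin": [0,0,0,0,0,0,0,0,0,0,0,0,0,0,0,0,0,0,0]
}}

```text
time_s: 58.9
position: [0.5678, -0.0099, 0.3422]
tool_rot: [[0.022, 1.0, 0.015], [1.0, -0.022, -0.004], [-0.004, 0.015, -1.0]]
ft_force: [0.2, -2.7, 5.6]
grip_width: 0.0091
```

```bash
python3 - <<'E'
from h import *
st(); arc2(95,180,18,.567,.212)
E
```

```text
t 58.9 pos [ 0.5678 -0.0099  0.3422] grip 0.009088587414017149 F [ 0.2 -2.7  5.6]
[[ 0.022  1.     0.015]
 [ 1.    -0.022 -0.004]
 [-0.004  0.015 -1.   ]]
angle now 90.33140203739126 r 0.13022701398285544
[[0, 10, 4], [0, 21, 5], [0, 32, 8], [0, 43, 12], [0, 53, 16], [0, 62, 21], [0, 72, 27], [0, 80, 34], [0, 88, 42], [0, 96, 50], [0, 102, 59], [0, 108, 68], [0, 113, 78], [0, 117, 89], [0, 120, 99], [0, 123, 110], [0, 124, 121], [0, 124, 132]]
```

{"api": "send_rows", "payload": {
  "xyz": [
    [0,10,1],
    [0,21,3],
    [0,32,6],
    [0,43,10],
    [0,53,14],
    [0,62,19],
    [0,72,25],
    [0,80,33],
    [0,88,41],
    [0,96,50],
    [0,102,59],
    [0,108,68],
    [0,113,78],
    [0,117,89],
    [0,120,99],
    [0,123,110],
    [0,124,121],
    [0,125,128],
    [0,125,133],
    [0,125,135]
  ],
  "spin": [0,0,0,0,0,0,0,0,0,0,0,0,0,0,0,0,0,0,0,0]
}}

```text
time_s: 61.4
position: [0.6941, -0.0122, 0.2114]
tool_rot: [[0.021, 1.0, 0.013], [1.0, -0.021, -0.002], [-0.002, 0.013, -1.0]]
ft_force: [-15.3, 20.8, 29.1]
grip_width: 0.009
```

{"api": "send_rows", "payload": {
  "xyz": [
    [0,0,1],
    [0,0,2],
    [0,0,2],
    [0,0,2]
  ],
  "spin": [0,0,0,0]
}}

```text
time_s: 61.9
position: [0.694, -0.0121, 0.2116]
tool_rot: [[0.021, 1.0, 0.014], [1.0, -0.021, -0.003], [-0.002, 0.014, -1.0]]
ft_force: [-9.2, -10.6, 15.1]
grip_width: 0.0089
```

{"api": "send_rows", "payload": {
  "xyz": [
    [0,0,0],
    [0,0,0],
    [0,0,0],
    [0,0,0],
    [0,0,-20],
    [0,0,-60],
    [0,0,-110],
    [0,0,-150],
    [0,0,-150],
    [0,0,-150]
  ],
  "spin": [0,0,0,0,0,0,0,0,0,0],
  "hand": 0.4
}}

```text
time_s: 63.15
position: [0.6918, -0.0117, 0.3605]
tool_rot: [[0.021, 1.0, 0.012], [1.0, -0.021, -0.003], [-0.002, 0.012, -1.0]]
ft_force: [-0.9, -0.1, -0.8]
grip_width: 0.0343
```

```bash
python3 - <<'E'
from h import *
st(); p,w=greens("scene",-.42,.45,.35,.75); save(p,"s9")
for lo,hi in((-.105,-.06),(.04,.085)):
    r=w[(w[...,0]>.575)&(w[...,0]<.65)&(w[...,1]>lo)&(w[...,1]<hi)&(w[...,2]<.1)&(w[...,2]>.05)]
    A=np.c_[r[:,:2],np.ones(len(r))]; print("plane",np.linalg.lstsq(A,r[:,2],rcond=None)[0],len(r),np.median(r[:,2]))
a=cv2.imread("pics/s9.png")[110:310,90:460]; cv2.imwrite("pics/s9c.png",cv2.resize(a,None,fx=2.1,fy=2.1))
E
```

```text
t 63.15 pos [ 0.6918 -0.0117  0.3605] grip 0.03430491297539491 F [-0.9 -0.1 -0.8]
[[ 0.021  1.     0.012]
 [ 1.    -0.021 -0.003]
 [-0.002  0.012 -1.   ]]
green 708 mean [ 0.4759 -0.2575  0.0555] top [ 0.4776 -0.2576  0.0676] 176 circ [ 0.4676 -0.2606]
green 348 mean [ 0.4367 -0.3523  0.0556] top [ 0.4375 -0.3533  0.0675] 88 circ [ 0.4277 -0.3535]
plane [ 0.00543887 -0.00674053  0.06735504] 326 0.07122268282725819
plane [-2.88457589e-03 -9.26997974e-05  7.31731679e-02] 301 0.07138239170303451
```

View pics/s9c.png

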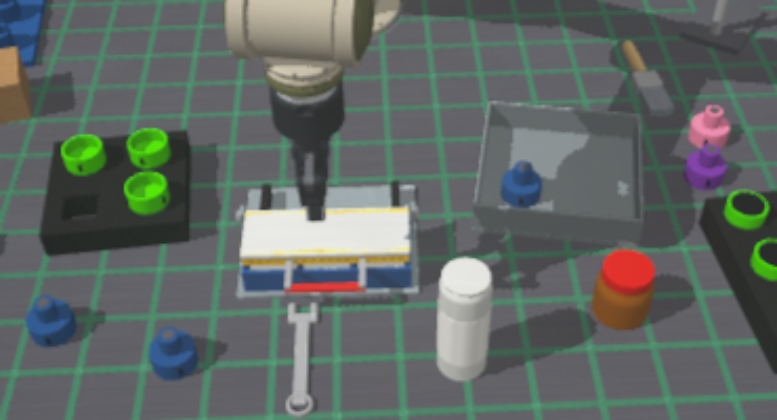

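```bash
python3 - <<'E'
from rig import env
print(env.close_job())
E
```

```text
the job is handed in; nothing more can be done
None
```

The job is done and handed in at about 63 s of robot time. I stood the three green bits in the leaf pockets, then folded the leaf shut to turn them over and opened it again. I then moved the bits to three holes of the foam tray and folded the empty leaf shut.

**Last checks (final camera picture):**
- **Green bits:** all three stand rim up in their own holes. Two rims were measured together at about 68 mm and the third at 67.5 mm, against 68 mm when fully seated.
- **Leaf:** its back is level to within 0.5° and the same height as in the first full fold, so it is shut.
- **Blue bit and bystanders:** the blue bit is still in the bin, and nothing else on the bench appears to have moved.
- **Gripper:** it is well clear of everything.

**What did not go smoothly:**
- One bit tipped to one side during the first fold, but the closing leaf pushed it into line.
- Camera positions along x read about 2 mm high against where the gripper met the handle bar, so I corrected the later moves for that.
- The tool had picked up a lean of about 1° by the time of the tray moves, which I also allowed for.
- The highest wrist reading I saw was about 38 N on each axis, when closing or opening the leaf.

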